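Clamp a flow cartridge in its station

ROBOT

A 6-joint arm with a two-finger parallel gripper is mounted at the origin on the work surface. World frame = base frame: x ahead of the robot, y to its left, z up, the work surface at z = 0. Lengths are in m, angles in rad, forces in N, time in s.
With the tool pointing down it reaches from about 0.3 to 0.775 m from the base axis. Payload 14.6 kg.
Tool frame: the origin (TCP) lies between the finger pads; the fingertips stand 8 mm ahead of it and the grasp point (between the pads) lies 11 mm behind it; z points along the fingers, y is the direction in which the jaws open and shut (so a half turn about z gives the same grasp; the last joint's range is limited). The gripper opens to 85 mm and grips with 20 to 120 N. Pads are 22 mm wide; open, the fingers measure 114 mm over their backs; the gripper's body (76 mm by 85 mm) begins 54 mm behind the grasp point. The pads swing forward as they close: fully open they stand 13 mm farther back than shut.
Start: joints at [-1.229, 0.3, 1.521, -0, 1.321, -0.067], TCP at [0.219, -0.505, 0.239] pointing down, gripper open.
Joint ranges: [-3.03, 3.03], [-0.79, 2.21], [0.23, 2.52], [-1.04, 4.18], [0, 3.07], [-2.55, 2.55]. Speed limits (rad/s): [2.22, 2.22, 2.57, 3.14, 3.14, 3.14].

INTERFACE

Orientations are given as a unit quaternion [w, x, y, z].
In Python, from workcell import ctrl gives the robot as it stands. The module is installed in compiled form; this text tells all that it offers.
- The arm moves only by the tool send_rows, never from a script. Its argument "targets" is one flat list of numbers, 7 for each row, row after row: the turn, a rotation vector about the tool's x, y, z in units of 180 degrees (1.0 is 180 degrees), then the shift along the tool's x, y, z in units of 30 cm (1.0 is 30 cm), then the finger opening in mm, from 0 to 85.4. A call has 1 to 8 rows; each row shifts and turns the pose as measured when the row begins, along the tool's axes as they then stand; what a row does not reach is not made up. A row lasts 1/12 s, in which the tool goes at most 41.7 mm and 7.16 degrees, less where a joint would pass 70% of its speed; a pose out of reach is approached as far as the arm can. A call with a number of a shift or a turn outside -1 to 1 is refused whole. A call with a gripper value outside its range is refused whole. The fingers move at their own pace and stop on an object; "force" is the grip in N (left out, the last holds). Time passes only in rows, so rows that do not move let the fingers close. It gives the time, the measured TCP pose, the force and the opening at its end, in the units of the state.
- ctrl.observe(): the state, without advancing time (a new reading comes with each control period).
- ctrl.grab_frame(name): name is "scene" or "top"; returns the picture (480x640x3 uint8, red, green, blue); there is no depth.
- ctrl.camera_info(name): a dict with "fovy" (degrees; the focal length in pixels is half the picture's height over the tangent of half this angle, whatever the lens; pixels are square), "cx", "cy" (the principal point, pixels), "position" and "attitude" of the camera in the world. Camera axes: x right, y down, z forward; pixel columns grow to the right and rows downward; lengths in m; the calibration is good to about 2 mm. A picture is of the moment at which its call begins. camera_info takes no time and is no camera call.
- ctrl.hand_in(): hands the job in, once; it reports no verdict.
The state is a dict: "time_s": time; "q": joint angles; "dq": joint speeds; "joint_efforts": joint torques, N m; "ee_pos": TCP position; "orientation": TCP orientation; "contact_force": force on the tool from outside, world axes, zero at the start; "wrist_torque": the same for the moment, N m; "grip_width": finger opening in m.
Only numpy, scipy, OpenCV 4.12 (cv2) and the standard library are available. Lean on these libraries where they do the work, as an engineer would, in place of code of your own. Each camera call takes 0.05 s, during which the arm holds its last target.

TASK

Take the cartridge with the four ports out of the rack and lay it down flat on the bare bench, ports up, letting go so that you can take it a new way; then set it flat in the clamp station's pocket, ports up, and let go. Finally push the clamp's lever through its quarter turn to the end stop, so that its tongue lies over the cartridge. Leave the plain blank in the rack, and do not shove or knock over the other things on the bench.

Things in the scene. Friction and masses are not known exactly. Their poses are not given: they have to be found in the camera images.
- cartridge: Grey plastic slab with four round ports (9 mm across, standing out 6 mm) amid one large face. 22 mm thick (x) x 64 long (y) x 48 high (z) as it stands at first, about 85 g. Origin: centre of the 22 x 64 face it stands on at first. x points out of the ported face (slab -11 to +11, ports to +17 mm); lying ports-up, x points up. Ports lie within 15 mm (y) and 13 mm (z) of the middle.
- cartridge_mid (a point): Centre of the cartridge's slab, 24 mm from its origin along its z; axes as cartridge.
- blank: A plain slab of the same grey plastic and size (22 x 64 x 48 mm) without ports; origin and axes as for the cartridge. It stands in the rack's other cradle and stays there.
- rack: Fixed white rack: base plate 60 x 215 mm (x, y), 6 mm thick; origin centre of underside. Cradles at y = -70 and +70 mm: two ribs 30 mm long, 8 mm high, 25 mm apart. A slab stands loosely between them on the plate, length along y, its ends free. Cartridge in one, blank in the other (varies), up to 4 mm off along y; the ported face looks to the rack's +x, away from the robot.
- clamp: Fixed clamp station: aluminium deck 110 x 170 mm (x, y; middle of the deck at y = +5 mm), 12 mm high. Origin on the bench surface, z up. On the deck is the pocket, towards +y, and the lever's hub, towards -y. The bare bench near x = 0.45, y = 0.03 m (robot frame), between rack and clamp, is always free for laying the cartridge down.
- pocket (a point): Centre of the pocket's floor: deck top, 12 mm above the bench, 40 mm along the clamp's +y; axes as the clamp's. Pocket 53 (x) x 69 mm (y) inside, walls 5 mm thick, 6 mm high; the cartridge lies in it lengthwise along y, either way round, 2.5 mm play each side. Its long sides have walls only at the corners; 41 mm between them is open for fingers. Seated slab's top: 34 mm above the bench.
- lever_pivot (a point): Point on the lever's vertical axis, 45 mm above the bench, 45 mm along the clamp's -y from its origin (85 mm from the pocket's centre); axes as the clamp's. The hub is 30 mm across and its top is 51 mm above the bench.
- clamp_lever (a joint): Lever angle (rad), 0 open, 1.571 at the end stop, growing counter-clockwise from above. At 0 the handle points along the clamp's -x and the steel tongue (64 mm long, 16 wide) along +x; closed, handle along -y, tongue along +y over the near end of the seated cartridge, 2.5 mm above it. Starts at 0 to 0.4, tongue clear of the pocket. Stiff (0.15 Nm, 2 N at 75 mm), stays where left, no spring.
- lever_end (a point): Tip of the lever's handle: end of the round black grip, 110 mm from the axis, 41.5 mm above the bench. The grip is 18 mm in diameter (33 to 50 mm above the bench) and runs from 44 to 110 mm from the axis; beneath it is the deck (12 mm high) or the bare bench.
- reagent: Bystander: amber glass bottle with a white cap, 60 mm across, 130 mm tall; origin at the centre of its underside.
- beaker: Bystander: glass beaker, 68 mm across, 85 mm tall; origin at the centre of its underside.
- dishes: Bystander: stack of two clear dishes, 62 mm across, 36 mm tall; origin at the centre of its underside.
- forceps: Bystander: steel forceps lying flat, about 110 mm long, 16 mm wide, 12 mm high; origin at its middle on the bench.
- tipbox: Bystander: white box of pipette tips with a blue insert, 85 x 120 mm, 58 mm high; origin at the centre of its underside.
- washbottle: Bystander: white squeeze bottle with a bent spout, 68 mm across, 195 mm tall; origin at the centre of its underside.

How it is judged:
On the way, in this order (a step that is already met when the one before it is completed fails the run):
1. the cartridge lies flat on the bare bench, ports up, let go of (height (world z) of cartridge_mid below 0.0145 m and angle between cartridge's own x axis and vertical below 0.08 rad and contact force between the fingers and cartridge below 0.2 N), for 0.2 s.
2. the cartridge lies flat in the pocket, ports up, let go of, with the lever still open (less than 0.9 rad) (horizontal distance between cartridge_mid and pocket below 0.006 m and z of cartridge_mid in the frame of pocket below 0.0135 m and angle between cartridge's own x axis and vertical below 0.08 rad and contact force between the fingers and cartridge below 0.2 N and value of joint clamp_lever below 0.9 rad), for 0.2 s.
At the end, for the whole second after the job is handed in: The cartridge lies at rest in the pocket, ports up (its middle within 6 mm of the pocket's centre seen from above, resting on the floor within 2.5 mm, within 0.08 rad of level), and the lever is within about 5 degrees of its end stop (joint above 1.48 rad) (horizontal distance between cartridge_mid and pocket below 0.006 m and z of cartridge_mid in the frame of pocket below 0.0135 m and angle between cartridge's own x axis and vertical below 0.08 rad and value of joint clamp_lever above 1.48 rad and linear speed of cartridge below 0.02 m/s); the robot touches nothing.
It fails at once if the blank is moved more than 25 mm from its place in the rack (distance of blank from where it was at the start of the episode above 0.025 m).
It fails at once if a bystander (bottle, beaker, dishes, forceps, tip box, squeeze bottle) is shoved more than 30 mm (distance of any of reagent, beaker, dishes, forceps, tipbox, washbottle from where it was at the start of the episode above 0.03 m).
It fails at once if a bystander is knocked over (angle between any of reagent, beaker, dishes, forceps, tipbox, washbottle's own z axis and vertical above 0.5 rad).
It also fails if it takes over 64 s, if anything falls off the work surface, if the arm or the gripper's body presses on something with over 40 N, if the wrist force passes 120 N, or if a joint passes its speed limit or range.

## Working session

There is one attempt and no reset: what is moved stays moved. The work goes in short steps, Python scripts to look and compute and a tool call to move; the robot and the scene stay as the last step left them, time stands still between calls to the robot, and variables do not carry over. Pictures are saved under pics/ and viewed, and the job is handed in when it is done.

Besides the shell and the picture viewer there is one more tool, called after "Request:" as a command line: name --argument value ..., lists and objects as JSON in quotes. send_rows: Moves the arm, as the interface text tells. Its arguments: {"type":"object","properties":{"targets":{"type":"array","items":{"type":"number"}},"force":{"type":"number"}},"required":["targets"]}

```bash
mkdir -p pics; ls; python3 - <<'E'
from workcell import ctrl
import cv2
print(ctrl.observe())
for n in ("scene","top"):
    print(n,ctrl.camera_info(n))
    cv2.imwrite(f"pics/{n}0.png",ctrl.grab_frame(n)[:,:,::-1])
E
```

```text
pics
{'time_s': 0.0, 'q': array([-1.22859416e+00,  3.00462187e-01,  1.52157832e+00,  1.31775471e-06,
        1.32067264e+00, -6.65892138e-02]), 'dq': array([ 0.00061732, -0.00082937,  0.00064832,  0.00169739, -0.00125732,
        0.00108827]), 'joint_efforts': array([ 9.03985092e-04, -5.43494833e+01, -3.61790979e+01, -3.54425038e-05,
        3.97882963e-03, -1.31258690e-05]), 'ee_pos': array([ 0.2185555 , -0.50447522,  0.23872736]), 'orientation': array([-5.55022544e-04,  9.79183703e-01,  2.02975274e-01, -7.63291858e-05]), 'contact_force': array([ 0.58106238, -0.08621501,  0.38342598]), 'wrist_torque': array([-0.00158658, -0.01821993,  0.03916299]), 'grip_width': 0.08539434412776133}
scene {'fovy': 48.36259821156552, 'cx': 316.4669359936935, 'cy': 239.0776360891828, 'position': array([1.15995109, 0.59139526, 0.6424242 ]), 'attitude': array([-0.17389625,  0.35135474,  0.81083059, -0.43458451])}
top {'fovy': 57.72549184553704, 'cx': 318.63697116945843, 'cy': 239.50433483426215, 'position': array([ 0.40671582, -0.02056809,  0.95718189]), 'attitude': array([-0.05509893,  0.71390206, -0.69603464,  0.05332668])}
```

View pics/scene0.png

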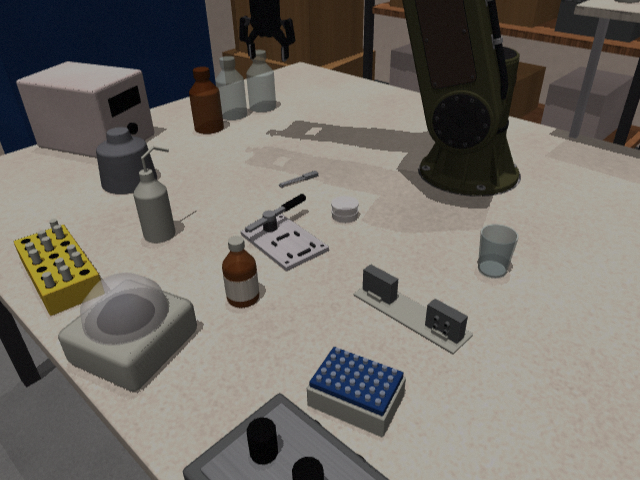

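View pics/top0.png

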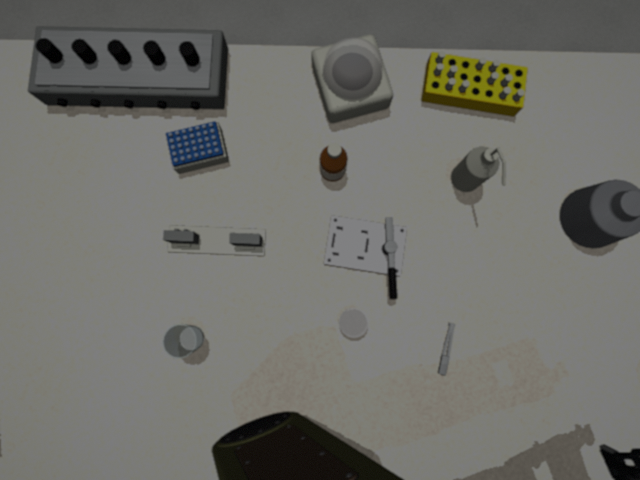

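```bash
cat > h.py <<'E'
import numpy as np, cv2
from scipy.spatial.transform import Rotation as R
from workcell import ctrl
def cam(n):
    c=ctrl.camera_info(n); f=240/np.tan(np.radians(c['fovy'])/2)
    q=c['attitude']; Rm=R.from_quat([q[1],q[2],q[3],q[0]]).as_matrix()
    return f,c['cx'],c['cy'],Rm,np.array(c['position'])
def proj(n,P):
    f,cx,cy,Rm,p=cam(n); d=(np.atleast_2d(P)-p)@Rm
    return np.c_[f*d[:,0]/d[:,2]+cx, f*d[:,1]/d[:,2]+cy]
def back(n,uv,z):
    f,cx,cy,Rm,p=cam(n); uv=np.atleast_2d(uv)
    d=np.c_[(uv[:,0]-cx)/f,(uv[:,1]-cy)/f,np.ones(len(uv))]@Rm.T
    t=(z-p[2])/d[:,2]; return p+d*t[:,None]
def crop(img,name,x0,y0,w,h,s):
    c=cv2.resize(img[y0:y0+h,x0:x0+w],None,fx=s,fy=s,interpolation=cv2.INTER_CUBIC)
    c=cv2.convertScaleAbs(c,alpha=1.5,beta=10)
    cv2.imwrite(name,c)
E
python3 - <<'E'
from h import *
t=cv2.imread('pics/top0.png'); s=cv2.imread('pics/scene0.png')
crop(t,'pics/t_rack.png',155,215,120,50,6.5)
crop(t,'pics/t_clamp.png',315,205,105,100,6)
crop(s,'pics/s_rack.png',345,255,135,100,5.5)
crop(s,'pics/s_clamp.png',230,185,110,90,6)
print(proj('top',[[0,0,0],[.45,.03,0]]), cam('top')[3])
E
```

```text
[[303.68605463 509.30157327]
 [296.28181001 286.27162051]] [[ 2.53840877e-02 -9.87924642e-01  1.52841581e-01]
 [-9.99677614e-01 -2.49997722e-02  4.43605200e-03]
 [-5.61480364e-04 -1.52904913e-01 -9.88240746e-01]]
```

View pics/t_rack.png

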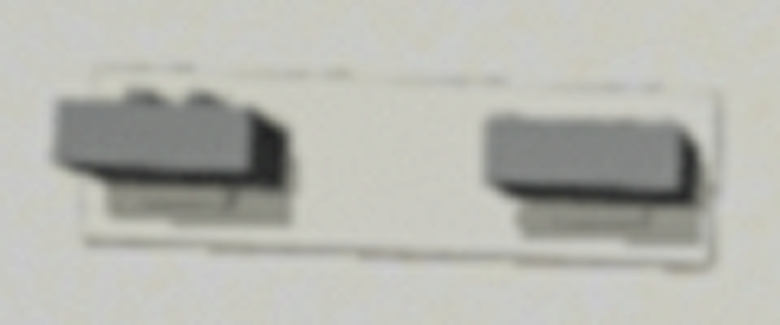

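View pics/t_clamp.png

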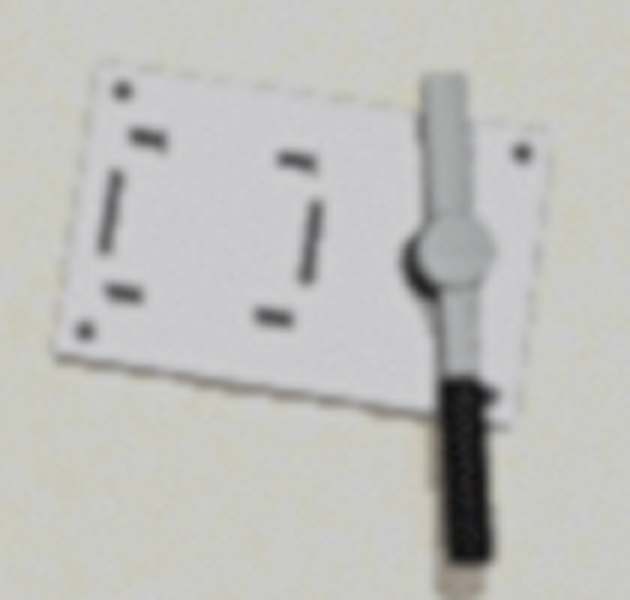

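View pics/s_rack.png

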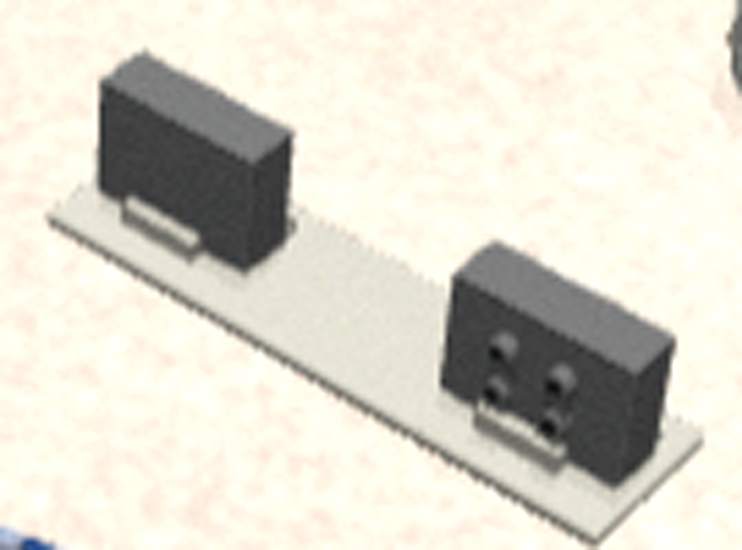

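View pics/s_clamp.png

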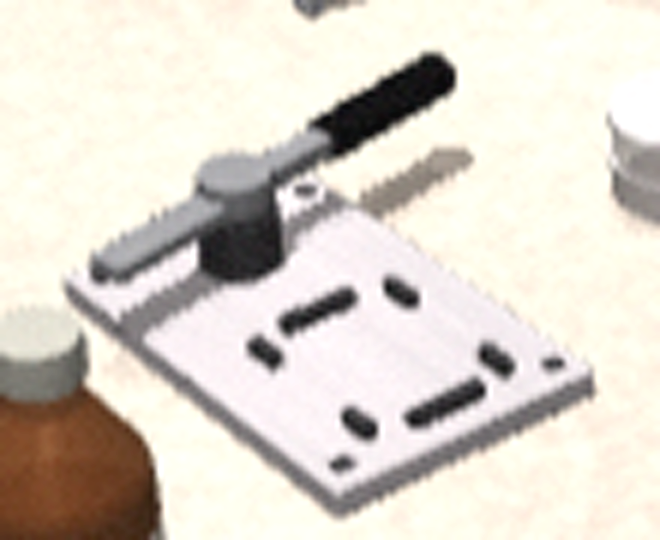

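```bash
cat > fit.py <<'E'
from h import *
from scipy.optimize import least_squares
def px(pts,x0,y0,s): return (np.array(pts,float)+.5)/s-.5+[x0,y0]
def T(p,P):
    c,s=np.cos(p[2]),np.sin(p[2]); P=np.array(P,float)
    return np.c_[p[0]+c*P[:,0]-s*P[:,1],p[1]+s*P[:,0]+c*P[:,1],P[:,2]]
def fit(sets,p0,nb=0):
    # sets: (cam, model pts fn or array, px)
    def f(p): return np.concatenate([(proj(c,T(p,m))-u).ravel() for c,m,u in sets])
    r=least_squares(f,p0,loss='soft_l1'); 
    for c,m,u in sets: print(c,np.round(proj(c,T(r.x,m))-u,1).tolist())
    return r.x
h=.012
# clamp: frame corners x +-55, y -80..90
ct=px([[95,62],[57,352],[510,425],[547,128]],315,205,6); cm=[[.055,.09,h],[-.055,.09,h],[-.055,-.08,h],[.055,-.08,h]]
wt=px([[111,212],[312,243],[210,227]],315,205,6); wm=[[0,.077,.017],[0,.003,.017],[0,.04,.017]]
cs=px([[340,495],[592,378],[65,283]],230,185,6); csm=[[.055,.09,h],[-.055,.09,h],[.055,-.08,h]]
ws=px([[318,310],[445,403],[381,356.5]],230,185,6); wsm=[[0,.003,.017],[0,.077,.017],[0,.04,.017]]
if __name__=='__main__':
    for S in ([('top',cm,ct),('top',wm,wt),('scene',csm,cs),('scene',wsm,ws)],[('top',cm,ct),('top',wm,wt)],[('scene',csm,cs),('scene',wsm,ws)]):
        print(fit(S,[.5,-.05,-.1]))
    # lever
    c=px([[454,250]],315,205,6); t=px([[470,560]],315,205,6); print('hub',back('top',c,.051),'tip',back('top',t,.0415))
    tip2=px([[440,75]],230,185,6); hub2=px([[237,172]],230,185,6); print('scene hub',back('scene',hub2,.051),'tip',back('scene',tip2,.0415))
    z=.006
    # rack: plate corners +-.03,+-.1075
    rt=px([[95,68],[80,242],[710,266],[718,90]],155,215,6.5); rm=[[.03,.1075,z],[-.03,.1075,z],[-.03,-.1075,z],[.03,-.1075,z]]
    rs=px([[598,535],[700,438],[48,215]],345,255,5.5); rsm=[[.03,.1075,z],[-.03,.1075,z],[.03,-.1075,z]]
    for S in ([('top',rm,rt),('scene',rsm,rs)],[('top',rm,rt)],[('scene',rsm,rs)]): print('rack',fit(S,[.5,.2,0]))
    # cartridge top face at z=.054
    k=px([[58,103],[60,160],[248,178],[252,112]],155,215,6.5); km=[[.011,.032,.054],[-.011,.032,.054],[-.011,-.032,.054],[.011,-.032,.054]]
    ks=px([[455,275],[497,243],[672,340],[637,377]],345,255,5.5); ksm=[[.011,-.032,.054],[-.011,-.032,.054],[-.011,.032,.054],[.011,.032,.054]]
    for S in ([('top',km,k),('scene',ksm,ks)],[('top',km,k)],[('scene',ksm,ks)]): print('cart',fit(S,[.5,.2,0]))
E
python3 fit.py
```

```text
top [[-0.2, -0.4], [-1.4, 0.1], [0.6, -0.1], [0.6, 0.1]]
top [[-0.7, -0.7], [-0.6, -0.7], [-0.4, -0.6]]
scene [[-0.3, -0.5], [0.8, -2.0], [-0.7, -1.3]]
scene [[0.0, -0.8], [0.3, -0.8], [0.0, -1.0]]
[ 0.54359134 -0.122761   -0.12811536]
top [[-0.0, 0.0], [-1.0, 0.6], [1.1, 0.0], [0.9, 0.2]]
top [[-0.4, -0.2], [-0.3, -0.4], [-0.1, -0.2]]
[ 0.54297173 -0.12353531 -0.12359684]
scene [[-0.6, 0.6], [0.9, -0.8], [-0.6, -0.6]]
scene [[0.1, 0.1], [0.2, 0.3], [0.0, 0.0]]
[ 0.54581479 -0.12006985 -0.13602685]
hub [[ 0.53633739 -0.16725091  0.051     ]] tip [[ 0.42908266 -0.17437188  0.0415    ]]
scene hub [[ 0.53842461 -0.16483983  0.051     ]] tip [[ 0.43006643 -0.17191216  0.0415    ]]
top [[-0.4, -0.7], [-0.7, -0.7], [-0.1, -0.3], [0.3, -0.1]]
scene [[-0.1, -0.4], [1.3, -1.9], [-0.5, -1.3]]
rack [ 0.54768442  0.21056178 -0.01663052]
top [[-0.3, -0.0], [-0.4, 0.0], [0.2, -0.1], [0.5, 0.1]]
rack [ 0.54671713  0.20999565 -0.01148212]
scene [[-0.3, 1.0], [1.3, -0.6], [-0.6, -0.5]]
rack [ 0.54996431  0.21198148 -0.02076869]
top [[-0.4, -1.7], [-2.0, -0.1], [-0.6, -0.8], [-0.0, -1.0]]
scene [[-0.3, -1.6], [0.0, -2.0], [1.1, -1.3], [-0.4, -1.3]]
cart [ 0.54858969  0.28022965 -0.0443312 ]
top [[0.2, -0.6], [-1.3, 0.9], [0.1, -0.0], [0.6, -0.2]]
cart [ 0.54666265  0.27872112 -0.03605119]
scene [[-0.4, -0.0], [-0.2, -0.5], [1.2, 0.1], [-0.2, 0.2]]
cart [ 0.55172184  0.28223785 -0.03417656]
```

Request:
send_rows --targets '[0,0,0,0.1,-0.09,0,85,0,0,0,0.1,-0.09,0,85,0,0,0,0.1,-0.09,0,85,0,0,0,0.1,-0.09,0,85]'

```text
time_s: 0.43
ee_pos: [0.2844, -0.3569, 0.2358]
orientation: [-0.002, 0.98, 0.199, -0.001]
contact_force: [1.0, -0.3, -0.1]
grip_width: 0.0846
```

```bash
cat > st.py <<'E'
from h import *
o=ctrl.observe()
q=o['orientation']; M=R.from_quat([q[1],q[2],q[3],q[0]]).as_matrix()
print('t',round(o['time_s'],2),'p',o['ee_pos'].round(4).tolist(),'q',o['q'].round(4).tolist(),'F',o['contact_force'].round(1).tolist(),'w',round(o['grip_width']*1000,1))
print('xt',M[:,0].round(3).tolist(),'yt',M[:,1].round(3).tolist(),'zt',M[:,2].round(3).tolist())
open('log.txt','a').write(repr((o['q'].tolist(),o['ee_pos'].tolist(),o['orientation'].tolist()))+'\n')
E
python3 st.py
```

```text
t 0.43 p [0.2844, -0.3569, 0.2358] q [-0.9784, 0.0956, 1.774, 0.0001, 1.2772, 0.1918] F [1.0, -0.3, -0.1] w 84.6
xt [0.921, 0.39, -0.001] yt [0.39, -0.921, -0.005] zt [-0.003, 0.004, -1.0]
```

Request:
send_rows --targets '[0,0,0,0.1,-0.095,0,85,0,0,0,0.1,-0.095,0,85,0,0,0,0.1,-0.095,0,85,0,0,0,0.1,-0.095,0,85,0,0,0,0.1,-0.095,0,85,0,0,0,0.1,-0.095,0,85,0,0,0,0.1,-0.095,0,85,0,0,0,0.1,-0.095,0,85]'

```text
time_s: 1.1
ee_pos: [0.4133, -0.0491, 0.2362]
orientation: [-0.003, 0.98, 0.197, -0.001]
contact_force: [1.2, -0.7, 0.2]
grip_width: 0.0851
```

```bash
python3 st.py; cat > kin.py <<'E'
from h import *
from scipy.optimize import least_squares
import ast
D0=[([-1.22859416,0.300462187,1.52157832,0,1.32067264,-.0665892],[0.2185555,-0.50447522,0.23872736],[-5.55e-4,.97918,.202975,-7.6e-5])]+[ast.literal_eval(l) for l in open('log.txt')]
def rot(q):
    return R.from_euler('z',q[0])*R.from_euler('y',q[1]+q[2])*R.from_euler('z',q[3])*R.from_euler('y',q[4])*R.from_euler('z',q[5]+np.pi/2)
def fk(q,p):
    h0,a1,L2,a3,L3,D=p
    A=R.from_euler('z',q[0]); B=A*R.from_euler('y',q[1]); C=A*R.from_euler('y',q[1]+q[2])
    w=A.apply([a1,0,h0])+B.apply([0,0,L2])+C.apply([a3,0,L3]); r=rot(q)
    return w+r.apply([0,0,D]), r
def fitp():
    f=lambda p: np.concatenate([[ (fk(q,p)[0]-x)*1000 for q,x,_ in D0]]).ravel().tolist()+list((np.array(p)-[.35,0.05,.35,0,.4,.25])*.05)
    r=least_squares(f,[.35,0.05,.35,0,.4,.25]); return r.x, f(r.x)
def ik(pos,Rm,q0,p):
    def f(q):
        x,r=fk(q,p); return np.r_[(x-pos)*100,(r.inv()*Rm).as_rotvec()*10]
    lo=np.array([-3.03,-.79,.23,-1.04,0,-2.55]);hi=np.array([3.03,2.21,2.52,4.18,3.07,2.55])
    r=least_squares(f,np.clip(q0,lo+1e-3,hi-1e-3),bounds=(lo,hi)); return r.x,np.abs(r.fun).max()
if __name__=='__main__':
    p,res=fitp(); print(p.round(4),np.round(res,1)); 
    for q,x,o in D0: print((rot(q).inv()*R.from_quat([o[1],o[2],o[3],o[0]])).magnitude())
E
python3 kin.py
```

```text
t 1.1 p [0.4133, -0.0491, 0.2362] q [-0.2088, 0.0011, 1.8723, 0.0046, 1.2723, 0.9631] F [1.2, -0.7, 0.2] w 85.1
xt [0.922, 0.387, -0.001] yt [0.387, -0.922, -0.006] zt [-0.003, 0.005, -1.0]
[ 7.02   -0.1422  0.5826 -1.3267  0.2046  8.5719] [-34.5 -12.3   0.  -30.  -20.2  -0.1   0.1   0.4   0.1   0.3  -0.    0.
  -0.1  -0.    0.4]
2.0343200272516197e-06
3.6285255468430226e-16
2.9273986955932585e-16
```

```bash
sed -i 's/h0,a1,L2,a3,L3,D=p/h0,a1,L2,a3,L3,D,b=p/; s/A.apply(\[a1,0,h0\])/A.apply([a1,b,h0])/; s/\[.35,0.05,.35,0,.4,.25\]/[.35,0.05,.35,0,.4,.25,.0366]/g; s/)\*.05)/)*2)/' kin.py; python3 kin.py
```

```text
[0.2457 0.0005 0.4239 0.0408 0.447  0.2613 0.0366] [-0.  -0.  -0.  -0.   0.   0.   0.   0.1  0.  -0.2 -0.1  0.1  0.1  0.1
  0.  -0. ]
2.0343200272516197e-06
3.6285255468430226e-16
2.9273986955932585e-16
```

```bash
cat > plan.py <<'E'
from kin import *
p,_=fitp()
def tool(psi,tilt,flip=0):
    # tilt>0: tool z points toward (cos psi,sin psi) forward; tilt 0 down.
    # columns: y = -(cart y) , z
    e=np.array([np.cos(psi),np.sin(psi),0]); l=np.array([-np.sin(psi),np.cos(psi),0])
    z=np.sin(tilt)*e-np.cos(tilt)*np.array([0,0,1]); y=-l; 
    if flip: y=l
    x=np.cross(y,z); return R.from_matrix(np.c_[x,y,z])
if __name__=='__main__':
    q0=np.array([-.2,0,1.87,0,1.27,.96])
    for flip in (0,1):
        for nm,pos,psi,t in [('above',[.6,.28,.12],-.035,-45),('rack',[.545,.28,.035],-.035,-45),('up',[.5,.28,.15],-.035,-45),('mid',[.45,.15,.15],0,0),('lay',[.45,.03,.03],0,30),('layflat',[.45,.03,.02],0,45)]:
            for s in ([0.4,.5,1.5,0,1.5,2 if not flip else -1],[0.4,.5,1.5,0.5,1.5,1],[.4,.5,1.5,3,1,-1]):
                q,e=ik(np.array(pos),tool(psi,np.radians(t),flip),s,p)
                if e<.02: break
            print(flip,nm,q.round(2),round(e,3))
    for n,uv,z in [('tipbox',(197,145),.058),('reagent',(334,158),.13),('wash',(475,170),.1),('beaker',(190,338),.085),('dishes',(353,324),.036),('forceps',(447,348),.01)]:
        print(n,back('top',uv,z).round(3))
E
python3 plan.py
```

```text
0 above [0.29 1.18 0.53 0.28 2.17 1.97] 0.0
0 rack [0.31 1.12 0.85 0.26 1.92 1.91] 0.0
0 up [0.33 0.88 1.02 0.28 1.98 1.95] 0.0
0 mid [0.24 0.23 1.83 0.   1.08 1.82] 0.0
0 lay [-0.02  0.27  2.31  0.22  0.05  1.33] 0.0
0 layflat [-0.02  0.37  2.43  3.1   0.45 -1.55] 0.0
1 above [ 0.29  1.18  0.53  0.28  2.17 -1.17] 0.0
1 rack [ 0.31  1.12  0.85  0.26  1.92 -1.23] 0.0
1 up [ 0.33  0.88  1.02  0.28  1.98 -1.19] 0.0
1 mid [ 0.24  0.23  1.83 -0.    1.08 -1.33] 0.0
1 lay [-0.02  0.27  2.31  0.22  0.05 -1.81] 0.0
1 layflat [-0.02  0.37  2.43  3.1   0.45  1.59] 0.0
tipbox [[0.746 0.252 0.058]]
reagent [[ 0.699 -0.043  0.13 ]]
wash [[ 0.691 -0.332  0.1  ]]
beaker [[0.34  0.23  0.085]]
dishes [[ 0.373 -0.092  0.036]]
forceps [[ 0.328 -0.294  0.01 ]]
```

```bash
cat > p2.py <<'E'
from plan import *
seq=[('above',[.6,.28,.12],-.035,-45),('rack',[.545,.28,.035],-.035,-45),('up',[.545,.28,.15],-.035,-45),('m1',[.58,.18,.16],0,-20),('mid',[.62,.08,.16],0.1,0),('l1',[.64,.08,.1],0.1,25),('lay',[.64,.08,.03],0.1,25),('flat',[.64,.08,.03],0.1,45)]
q=np.array([.3,1.18,.53,.28,2.17,1.97])
for nm,pos,psi,t in seq:
    q,e=ik(np.array(pos),tool(psi,np.radians(t),0),q,p); print(nm,q.round(2),round(e,3))
    # wrist centre and elbow
    r=rot(q); print('   wrist',(np.array(pos)-r.apply([0,0,p[5]])).round(3))
E
python3 p2.py
```

```text
above [0.29 1.18 0.53 0.28 2.17 1.97] 0.0
   wrist [0.785 0.274 0.305]
rack [0.31 1.12 0.85 0.26 1.92 1.91] 0.0
   wrist [0.73  0.274 0.22 ]
up [0.31 0.98 0.83 0.28 2.07 1.96] 0.0
   wrist [0.73  0.274 0.335]
m1 [0.21 0.7  1.15 0.07 1.63 1.77] 0.0
   wrist [0.669 0.18  0.406]
mid [ 0.07  0.54  1.38 -0.    1.23  1.54] 0.0
   wrist [0.62  0.08  0.421]
l1 [0.06 0.46 1.72 0.03 0.53 1.51] 0.0
   wrist [0.53  0.069 0.337]
lay [0.06 0.58 1.74 0.04 0.39 1.5 ] 0.0
   wrist [0.53  0.069 0.267]
flat [0.07 0.56 1.89 1.23 0.   0.31] 0.977
   wrist [0.474 0.069 0.232]
```

Request:
send_rows --targets '[0,0,0,0.1,-0.095,0,85,0,0,0,0.1,-0.095,0,85,0,0,0,0.1,-0.095,0,85,0,0,0,0.1,-0.095,0,85,0,0,0,0.1,-0.095,0,85,0,0,0,0.1,-0.095,0,85,0,0,0,0.1,-0.095,0,85,0,0,0,0.1,-0.095,0,85]'

```text
time_s: 1.77
ee_pos: [0.542, 0.2584, 0.236]
orientation: [-0.003, 0.98, 0.198, -0.002]
contact_force: [0.2, -1.0, -0.2]
grip_width: 0.085
```

Request:
send_rows --targets '[0,0,0.034,0,0,0,85,0,0,0.034,0,0,0,85,0,0,0.034,0,0,0,85,0,0,0.034,0,0,0,85,0,0,0,0,0,0,85]'

```text
time_s: 2.18
ee_pos: [0.5421, 0.267, 0.2305]
orientation: [-0.001, 1.0, -0.019, -0.006]
contact_force: [-1.3, 0.2, -0.2]
grip_width: 0.085
```

```bash
python3 st.py; python3 kin.py | head -3
```

```text
t 2.18 p [0.5421, 0.267, 0.2305] q [0.3945, 0.4331, 1.361, 0.0066, 1.3571, 2.002] F [-1.3, 0.2, -0.2] w 85.0
xt [0.999, -0.038, -0.011] yt [-0.038, -0.999, -0.002] zt [-0.011, 0.002, -1.0]
[0.234  0.0011 0.4235 0.045  0.4477 0.2449 0.0366] [-0.  -0.  -0.  -0.   0.   0.   0.   0.   0.  -0.   0.   0.  -0.2 -0.1
  0.1  0.1  0.1 -0.  -0. ]
2.0343200272516197e-06
```

Request:
send_rows --targets '[0,-0.0347,0,0,0,0,85,0,-0.0347,0,0,0,0,85,0,-0.0347,0,0,0,0,85,0,-0.0347,0,0,0,0,85,0,-0.0347,0,0,0,0,85,0,-0.0347,0,0,0,0,85,0,-0.0347,0,0,0,0,85,0,-0.0347,0,0,0,0,85]'

```text
time_s: 2.85
ee_pos: [0.541, 0.2666, 0.2347]
orientation: [-0.011, 0.897, 0.002, -0.441]
contact_force: [0.3, 1.0, 1.0]
grip_width: 0.0848
```

```bash
python3 st.py; python3 kin.py | head -3; cat > go.py <<'E'
import sys
from h import *
o=ctrl.observe(); q=o['orientation']; M=R.from_quat([q[1],q[2],q[3],q[0]])
def go(pos,Rt=None):
    d=M.inv().apply(np.array(pos)-o['ee_pos']); print('shift units',(d/.3).round(4).tolist(),'mm',(d*1000).round(1).tolist(),'rows',round(np.linalg.norm(d)/.0417,1))
    if Rt is not None:
        rv=(M.inv()*Rt).as_rotvec(); print('turn units',(rv/np.pi).round(4).tolist(),'deg',np.degrees(rv).round(1).tolist())
E
python3 - <<'E'
from go import *; from plan import tool
go([.658,.28,.13],tool(-.035,-np.radians(50)))
E
```

```text
t 2.85 p [0.541, 0.2666, 0.2347] q [0.2981, 0.9126, 0.7947, 0.3408, 2.2935, 1.9748] F [0.3, 1.0, 1.0] w 84.8
xt [0.611, 0.013, -0.792] yt [-0.007, -1.0, -0.022] zt [-0.792, 0.019, -0.61]
[0.2223 0.0005 0.424  0.0419 0.4472 0.2368 0.0366] [-0.   0.  -0.  -0.   0.   0.   0.  -0.   0.  -0.  -0.  -0.   0.   0.
  0.  -0.3 -0.1  0.1  0.1  0.1 -0.  -0. ]
2.0343200272516197e-06
shift units [0.5151, -0.0399, -0.095] mm [154.5, -12.0, -28.5] rows 3.8
turn units [0.0026, 0.0133, 0.0109] deg [0.5, 2.4, 2.0]
```

Request:
send_rows --targets '[0,0.0027,0.0022,0.103,-0.008,-0.019,85,0,0.0027,0.0022,0.103,-0.008,-0.019,85,0,0.0027,0.0022,0.103,-0.008,-0.019,85,0,0.0027,0.0022,0.103,-0.008,-0.019,85,0,0.0027,0.0022,0.103,-0.008,-0.019,85,0,0,0,0,0,0,85]'

```text
time_s: 3.35
ee_pos: [0.6346, 0.2696, 0.1205]
orientation: [-0.008, 0.901, -0.007, -0.433]
contact_force: [-0.7, -0.5, -2.0]
grip_width: 0.0848
```

```bash
python3 st.py; python3 - <<'E'
from go import *; from plan import tool
go([.543,.28,.034],tool(-.035,-np.radians(50)))
for n in ('scene','top'):
    i=ctrl.grab_frame(n)[:,:,::-1]; cv2.imwrite(f'pics/{n}1.png',i)
    if n=='scene': crop(i,'pics/s1c.png',330,120,200,240,2.5)
    else: crop(i,'pics/t1c.png',100,100,200,180,4)
print(proj('top',o['ee_pos']),proj('scene',o['ee_pos']))
E
```

```text
t 3.35 p [0.6346, 0.2696, 0.1205] q [0.2699, 1.3457, 0.2399, 0.3452, 2.4002, 2.007] F [-0.7, -0.5, -2.0] w 84.8
xt [0.625, -0.005, -0.781] yt [-0.02, -1.0, -0.009] zt [-0.781, 0.021, -0.624]
shift units [0.0343, -0.0259, 0.419] mm [10.3, -7.8, 125.7] rows 3.0
turn units [0.0019, 0.0075, 0.0053] deg [0.3, 1.4, 1.0]
[[175.4155482  186.81928504]] [[414.07111951 300.63016648]]
```

View pics/s1c.png

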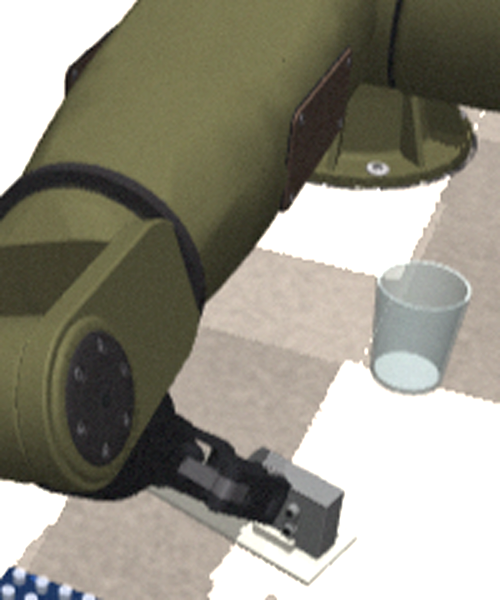

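View pics/t1c.png

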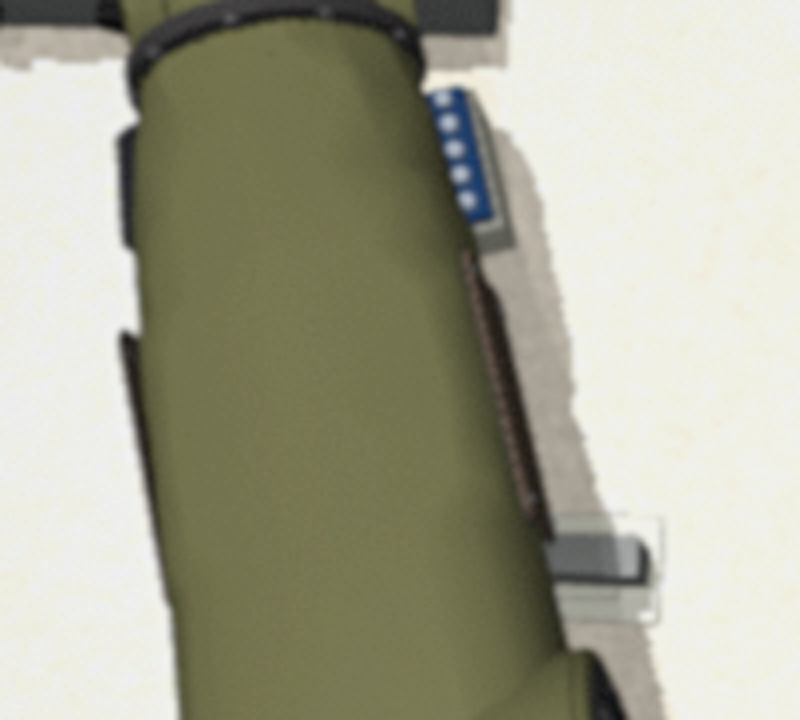

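Request:
send_rows --targets '[0.001,0.004,0.003,0.017,-0.013,0.06,85,0.001,0.004,0.003,0.017,-0.013,0.06,85,0,0,0,0,0,0,85]'

```text
time_s: 3.7
ee_pos: [0.616, 0.281, 0.1053]
orientation: [-0.012, 0.912, -0.012, -0.41]
contact_force: [-1.0, 0.0, 0.2]
grip_width: 0.0851
```

```bash
python3 st.py; python3 - <<'E'
from go import *; from plan import tool
go([.543,.28,.034],tool(-.035,-np.radians(50)))
E
```

```text
t 3.7 p [0.616, 0.281, 0.1053] q [0.2885, 1.2305, 0.4739, 0.312, 2.2297, 1.9751] F [-1.0, 0.0, 0.2] w 85.1
xt [0.664, -0.013, -0.747] yt [-0.032, -0.999, -0.011] zt [-0.747, 0.032, -0.664]
shift units [0.0161, 0.0137, 0.3396] mm [4.8, 4.1, 101.9] rows 2.4
turn units [-0.0017, -0.009, 0.0032] deg [-0.3, -1.6, 0.6]
```

Request:
send_rows --targets '[0,-0.003,0.001,0.005,0.004,0.085,85,0,-0.003,0.001,0.005,0.004,0.085,85,0,-0.003,0.001,0.005,0.004,0.085,85,0,0,0,0,0,0.04,85,0,0,0,0,0,0,85]'

```text
time_s: 4.12
ee_pos: [0.5575, 0.2834, 0.0621]
orientation: [-0.016, 0.912, -0.01, -0.41]
contact_force: [-0.2, 0.9, 0.5]
grip_width: 0.0849
```

```bash
python3 st.py; python3 - <<'E'
from go import *; from plan import tool
go([.543,.28,.034],tool(-.035,-np.radians(50)))
for n in ('scene',):
    i=ctrl.grab_frame(n)[:,:,::-1]; cv2.imwrite(f'pics/{n}2.png',i)
    crop(i,'pics/s2c.png',360,240,130,120,6)
E
```

```text
t 4.12 p [0.5575, 0.2834, 0.0621] q [0.3109, 1.0997, 0.8275, 0.2967, 2.0088, 1.9176] F [-0.2, 0.9, 0.5] w 84.9
xt [0.664, -0.006, -0.748] yt [-0.032, -0.999, -0.021] zt [-0.747, 0.038, -0.664]
shift units [0.0382, 0.0149, 0.0978] mm [11.5, 4.5, 29.3] rows 0.8
turn units [-0.0037, -0.0088, 0.0057] deg [-0.7, -1.6, 1.0]
```

View pics/s2c.png

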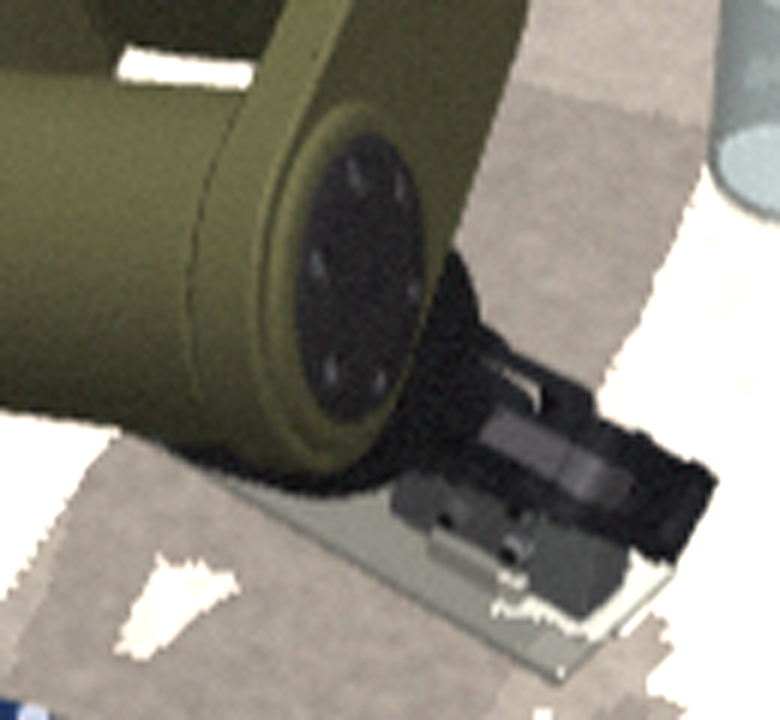

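Request:
send_rows --targets '[-0.001,-0.004,0.002,0.019,0.008,0.05,85,-0.001,-0.004,0.002,0.019,0.008,0.05,85,0,0,0,0,0,0.0,85]'

```text
time_s: 4.42
ee_pos: [0.5464, 0.2802, 0.0383]
orientation: [-0.013, 0.909, -0.014, -0.417]
contact_force: [-0.3, 0.7, -1.1]
grip_width: 0.085
```

```bash
python3 st.py; python3 - <<'E'
from go import *; from plan import tool
go([.543,.28,.034],tool(-.035,-np.radians(50)))
E
```

```text
t 4.42 p [0.5464, 0.2802, 0.0383] q [0.3113, 1.1121, 0.8699, 0.2922, 1.9723, 1.9107] F [-0.3, 0.7, -1.1] w 85.0
xt [0.652, -0.014, -0.758] yt [-0.036, -0.999, -0.012] zt [-0.758, 0.035, -0.652]
shift units [0.0036, 0.0013, 0.0179] mm [1.1, 0.4, 5.4] rows 0.1
turn units [-0.0026, -0.0038, 0.0028] deg [-0.5, -0.7, 0.5]
```

Request:
send_rows --targets '[-0.002,-0.003,0.002,0.004,0.001,0.018,85,0,0,0,0,0,0,60,0,0,0,0,0,0,60,0,0,0,0,0,0,60,0,0,0,0,0,0,60,0,0,0,0,0,0,60,0,0,0,0,0,0,60]' --force 40

```text
time_s: 5.0
ee_pos: [0.544, 0.2799, 0.0334]
orientation: [-0.009, 0.907, -0.016, -0.422]
contact_force: [-0.4, -0.6, -0.4]
grip_width: 0.0632
```

```bash
python3 st.py
```

```text
t 5.0 p [0.544, 0.2799, 0.0334] q [0.3129, 1.1208, 0.87, 0.2899, 1.9752, 1.9155] F [-0.4, -0.6, -0.4] w 63.2
xt [0.644, -0.021, -0.765] yt [-0.035, -0.999, -0.003] zt [-0.764, 0.029, -0.644]
```

Request:
send_rows --targets '[0,0,0,-0.03,0,-0.026,55,0,0,0,-0.06,0,-0.05,55,0,0,0,-0.0765,0,-0.0644,55,0,0,0,-0.0765,0,-0.0644,55,0,0,0,-0.0765,0,-0.0644,55,0,0,0,-0.0765,0,-0.0644,55,0,0,0,0,0,0,55]'

```text
time_s: 5.58
ee_pos: [0.5433, 0.279, 0.1991]
orientation: [-0.008, 0.906, -0.015, -0.423]
contact_force: [1.1, 0.1, -0.0]
grip_width: 0.0636
```

```bash
python3 st.py; python3 - <<'E'
from go import *; from plan import *
go([.62,.08,.17],tool(.1,0))
for n in ('scene',):
    i=ctrl.grab_frame(n)[:,:,::-1]; cv2.imwrite(f'pics/{n}3.png',i)
    crop(i,'pics/s3c.png',330,160,190,190,4)
q=np.array(o['q'])
Rs=M
import scipy.spatial.transform as S
sl=S.Slerp([0,1],R.concatenate([M,tool(.1,np.radians(28))]))
A=np.array(o['ee_pos']);B=np.array([.64,.08,.10])
for k in np.linspace(0,1,9):
    q,e=ik(A+(B-A)*k,sl(k),q,p); print(q.round(2),round(e,4))
E
```

```text
t 5.58 p [0.5433, 0.279, 0.1991] q [0.3124, 0.9336, 0.822, 0.33, 2.202, 1.9975] F [1.1, 0.1, -0.0] w 63.6
xt [0.642, -0.021, -0.766] yt [-0.035, -0.999, -0.001] zt [-0.766, 0.028, -0.642]
shift units [0.2525, 0.6543, -0.152] mm [75.7, 196.3, -45.6] rows 5.2
turn units [-0.0192, 0.2775, -0.0399] deg [-3.5, 50.0, -7.2]
[0.31 0.93 0.82 0.33 2.2  2.  ] 0.0
[0.29 0.86 0.92 0.23 2.03 1.91] 0.0
[0.27 0.78 1.03 0.16 1.84 1.84] 0.0
[0.24 0.7  1.15 0.1  1.64 1.78] 0.0
[0.21 0.63 1.27 0.06 1.43 1.73] 0.0
[0.18 0.56 1.39 0.03 1.2  1.69] 0.0
[0.15 0.51 1.51 0.01 0.97 1.65] 0.0
[0.11 0.48 1.62 0.   0.72 1.59] 0.0
[0.06 0.47 1.72 0.04 0.47 1.5 ] 0.0
```

View pics/s3c.png

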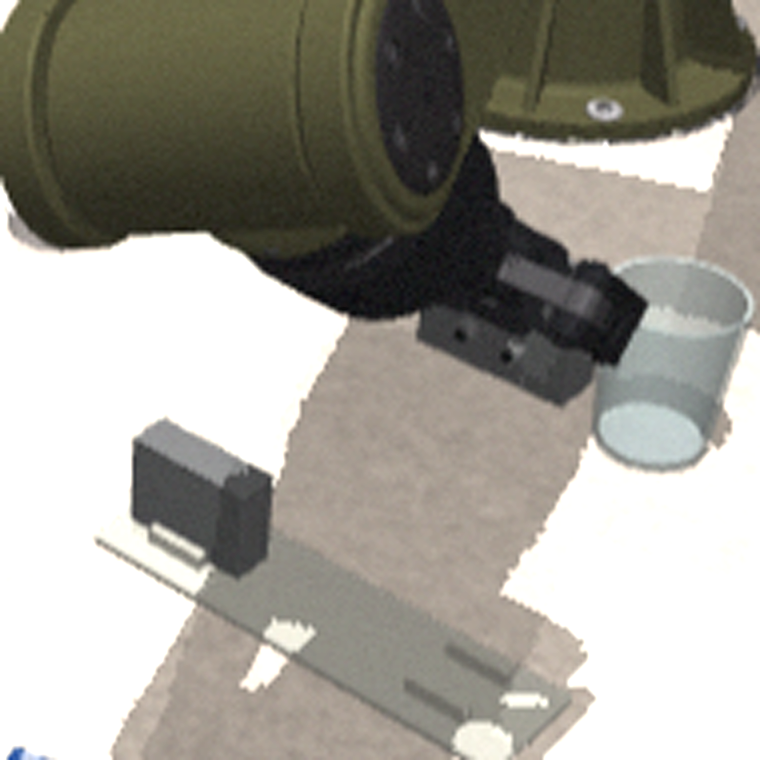

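Request:
send_rows --targets '[0,0.036,0,0,0.08,0,55,0,0.036,0,0,0.08,0,55,0,0.036,0,0,0.08,0,55,0,0.036,0,0,0.08,0,55,0,0.036,0,0,0.08,0,55,0,0.036,0,0,0.08,0,55,0,0.036,0,0,0.08,0,55,0,0.036,0,0,0.08,0,55]'

```text
time_s: 6.3
ee_pos: [0.5341, 0.0809, 0.1859]
orientation: [0.005, 1.0, -0.012, 0.024]
contact_force: [2.2, -0.7, -0.1]
grip_width: 0.063
```

```bash
python3 st.py; python3 - <<'E'
from go import *; from plan import *
go([.64,.075,.12],tool(.1,np.radians(25)))
E
```

```text
t 6.3 p [0.5341, 0.0809, 0.1859] q [0.0888, 0.3046, 1.645, -0.0159, 1.1444, 1.6896] F [2.2, -0.7, -0.1] w 63.0
xt [0.999, -0.024, 0.049] yt [-0.024, -1.0, 0.009] zt [0.049, -0.01, -0.999]
shift units [0.3422, 0.0091, 0.2367] mm [102.7, 2.7, 71.0] rows 3.0
turn units [0.0123, 0.1233, -0.0379] deg [2.2, 22.2, -6.8]
```

Request:
send_rows --targets '[0.002,0.025,-0.007,0.08,0.002,0.02,55,0.002,0.025,-0.007,0.08,0.002,0.03,55,0.002,0.025,-0.007,0.08,0.002,0.05,55,0.002,0.025,-0.007,0.05,0.002,0.08,55,0.002,0.025,-0.007,0.03,0.002,0.08,55,0,0,0,0,0,0,55]'

```text
time_s: 6.8
ee_pos: [0.6478, 0.0738, 0.1269]
orientation: [-0.005, 0.972, 0.045, 0.23]
contact_force: [-1.1, -0.3, -2.1]
grip_width: 0.0634
```

```bash
python3 st.py; python3 - <<'E'
from go import *; from plan import *
go([.64,.075,.06],tool(.1,np.radians(25)))
for n in ('scene','top'):
    i=ctrl.grab_frame(n)[:,:,::-1]; cv2.imwrite(f'pics/{n}4.png',i)
    crop(i,f'pics/{n}4c.png',*((250,150,190,190,4) if n=='scene' else (200,110,160,150,5)))
E
```

```text
t 6.8 p [0.6478, 0.0738, 0.1269] q [0.0548, 0.4442, 1.6679, 0.0127, 0.565, 1.5233] F [-1.1, -0.3, -2.1] w 63.4
xt [0.89, 0.086, 0.448] yt [0.09, -0.996, 0.01] zt [0.447, 0.031, -0.894]
shift units [-0.1227, -0.0087, 0.188] mm [-36.8, -2.6, 56.4] rows 1.6
turn units [0.0043, -0.009, -0.0013] deg [0.8, -1.6, -0.2]
```

View pics/scene4c.png

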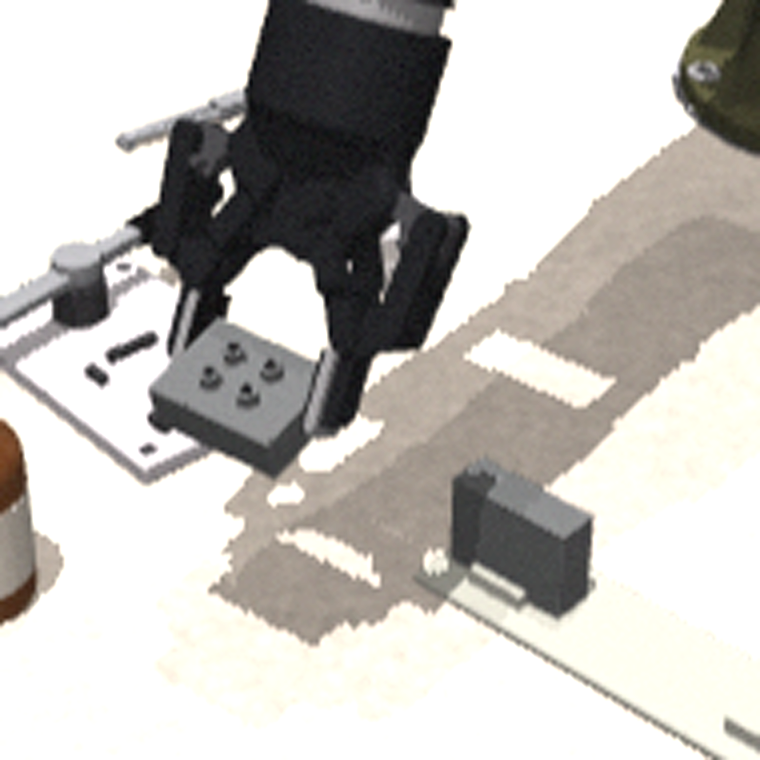

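View pics/top4c.png

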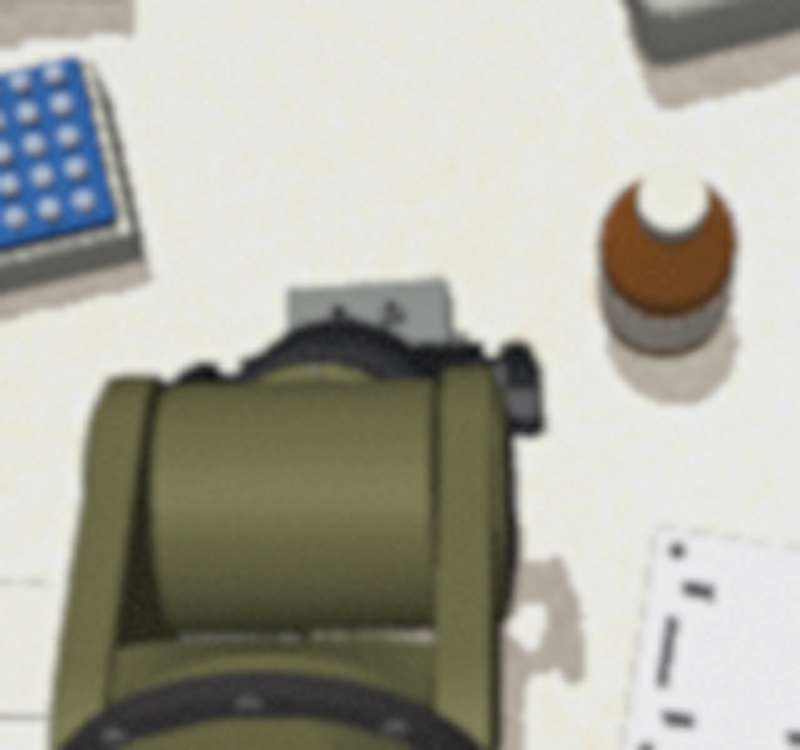

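Request:
send_rows --targets '[0.001,-0.004,0,-0.038,0,0.078,55,0.001,-0.004,0,-0.038,0,0.078,55,0.001,-0.004,0,-0.038,0,0.078,55,0,-0.004,0,-0.02,0,0.04,55,0,0,0,0,0,0,55]'

```text
time_s: 7.32
ee_pos: [0.6474, 0.0747, 0.0456]
orientation: [-0.009, 0.978, 0.045, 0.202]
contact_force: [-0.5, 0.3, -0.9]
grip_width: 0.0631
```

```bash
python3 st.py
```

```text
t 7.32 p [0.6474, 0.0747, 0.0456] q [0.0531, 0.5832, 1.6646, 0.0327, 0.4873, 1.5066] F [-0.5, 0.3, -0.9] w 63.1
xt [0.914, 0.084, 0.396] yt [0.091, -0.996, -0.0] zt [0.394, 0.036, -0.918]
```

Request:
send_rows --targets '[0,0,0,-0.015,0,0.034,55,0,0,0,-0.015,0,0.034,55,0,0,0,-0.004,0,0.01,55,0,0,0,0,0,0,55]'

```text
time_s: 7.65
ee_pos: [0.6488, 0.0753, 0.0228]
orientation: [-0.009, 0.978, 0.045, 0.203]
contact_force: [-0.8, 0.8, -1.2]
grip_width: 0.0631
```

```bash
python3 st.py; python3 - <<'E'
from go import *
for n in ('scene',):
    i=ctrl.grab_frame(n)[:,:,::-1]; cv2.imwrite(f'pics/{n}5.png',i)
    crop(i,f'pics/{n}5c.png',250,200,110,100,7)
E
```

```text
t 7.65 p [0.6488, 0.0753, 0.0228] q [0.054, 0.6238, 1.6661, 0.0349, 0.442, 1.5047] F [-0.8, 0.8, -1.2] w 63.1
xt [0.913, 0.084, 0.399] yt [0.091, -0.996, 0.0] zt [0.397, 0.036, -0.917]
```

View pics/scene5c.png

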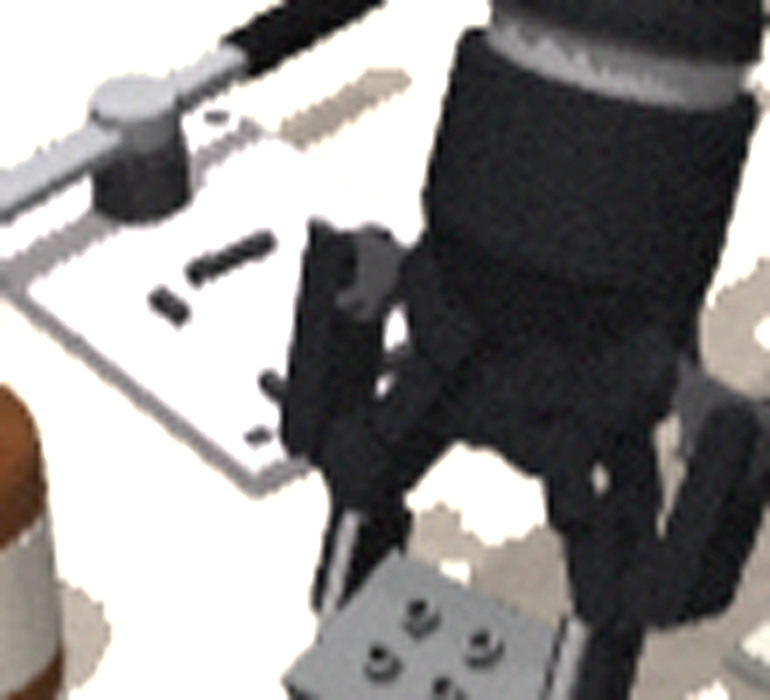

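Request:
send_rows --targets '[0,0,0,-0.009,0,0.02,55,0,0,0,0,0,0,55]'

```text
time_s: 7.87
ee_pos: [0.6493, 0.0753, 0.0173]
orientation: [-0.009, 0.978, 0.045, 0.204]
contact_force: [-0.7, 0.5, -1.1]
grip_width: 0.0634
```

Request:
send_rows --targets '[0,0,0,-0.005,0,0.012,55,0,0,0,0,0,0,55]'

```text
time_s: 8.03
ee_pos: [0.6497, 0.0753, 0.0136]
orientation: [-0.009, 0.978, 0.045, 0.205]
contact_force: [-0.8, -0.3, -1.6]
grip_width: 0.0633
```

```bash
python3 st.py; python3 - <<'E'
from go import *
for n in ('scene',):
    i=ctrl.grab_frame(n)[:,:,::-1]; cv2.imwrite(f'pics/{n}6.png',i)
    crop(i,f'pics/{n}6c.png',250,240,110,90,7)
E
```

```text
t 8.03 p [0.6497, 0.0753, 0.0136] q [0.054, 0.6408, 1.6661, 0.0364, 0.4221, 1.5032] F [-0.8, -0.3, -1.6] w 63.3
xt [0.912, 0.084, 0.401] yt [0.091, -0.996, 0.0] zt [0.4, 0.037, -0.916]
```

View pics/scene6c.png

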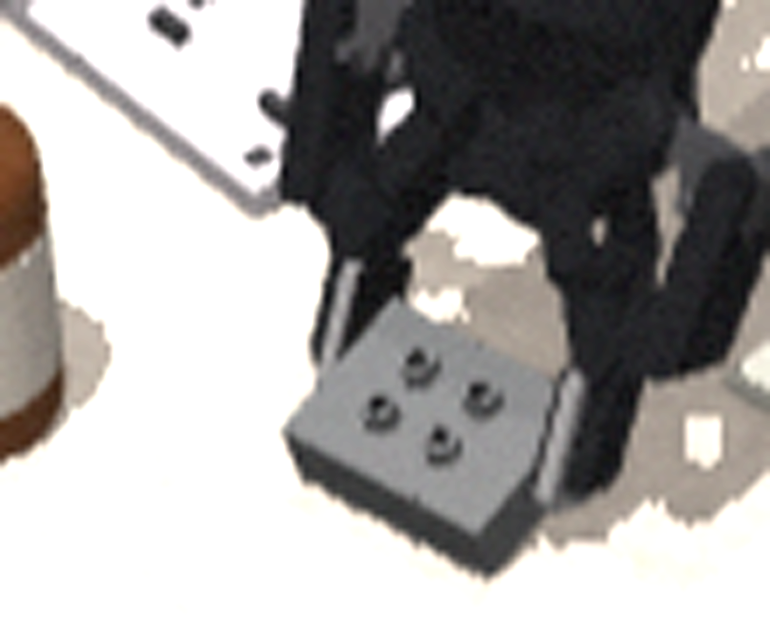

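Request:
send_rows --targets '[0,0,0,-0.003,0,0.006,55,0,0,0,0,0,0,55]'

```text
time_s: 8.25
ee_pos: [0.6505, 0.0753, 0.013]
orientation: [-0.009, 0.977, 0.045, 0.206]
contact_force: [0.2, -0.2, 0.3]
grip_width: 0.0634
```

Request:
send_rows --targets '[0,0,0,-0.003,0,0.006,55,0,0,0,0,0,0,55]'

```text
time_s: 8.42
ee_pos: [0.6516, 0.0754, 0.013]
orientation: [-0.009, 0.977, 0.045, 0.208]
contact_force: [-1.2, -0.8, -0.4]
grip_width: 0.0631
```

Request:
send_rows --targets '[0,0,0,0,0,0,85,0,0,0,0,0,0,85,0,0,0,0,0,0,85,0,0,0,0,0,0,85,0,0,0,0,0,0,85,0,0,0,0,0,0,85]'

```text
time_s: 8.92
ee_pos: [0.6517, 0.0753, 0.0128]
orientation: [-0.009, 0.977, 0.045, 0.208]
contact_force: [0.6, 0.4, 0.2]
grip_width: 0.0848
```

```bash
python3 st.py; python3 - <<'E'
from go import *
for n in ('scene',):
    i=ctrl.grab_frame(n)[:,:,::-1]; cv2.imwrite(f'pics/{n}7.png',i)
    crop(i,f'pics/{n}7c.png',250,240,110,90,7)
E
```

```text
t 8.92 p [0.6517, 0.0753, 0.0128] q [0.0538, 0.6442, 1.6646, 0.0372, 0.4134, 1.5025] F [0.6, 0.4, 0.2] w 84.8
xt [0.909, 0.083, 0.408] yt [0.091, -0.996, 0.0] zt [0.406, 0.037, -0.913]
```

View pics/scene7c.png

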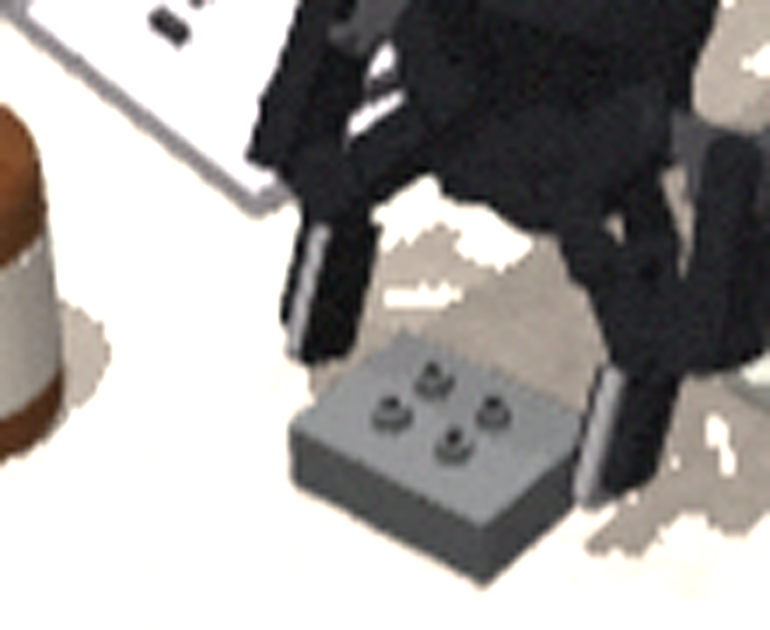

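Request:
send_rows --targets '[0,0,0,0,0,-0.05,85,0,0,0,0,0,-0.1,85,0,0,0,0,0,-0.12,85,0,0,0,0,0,-0.12,85,0,0,0,0,0,-0.12,85,0,0,0,0,0,0,85]'

```text
time_s: 9.47
ee_pos: [0.5859, 0.0693, 0.1551]
orientation: [-0.009, 0.978, 0.045, 0.205]
contact_force: [1.8, 0.2, 1.1]
grip_width: 0.0847
```

```bash
python3 st.py; python3 - <<'E'
from go import *
for n in ('scene','top'):
    i=ctrl.grab_frame(n)[:,:,::-1]; cv2.imwrite(f'pics/{n}8.png',i)
    crop(i,f'pics/{n}8c.png',*((280,265,80,70,9) if n=='scene' else (225,140,130,110,6)))
E
```

```text
t 9.47 p [0.5859, 0.0693, 0.1551] q [0.049, 0.2955, 1.7879, 0.028, 0.6447, 1.5098] F [1.8, 0.2, 1.1] w 84.7
xt [0.912, 0.083, 0.402] yt [0.091, -0.996, 0.0] zt [0.401, 0.036, -0.916]
```

View pics/scene8c.png

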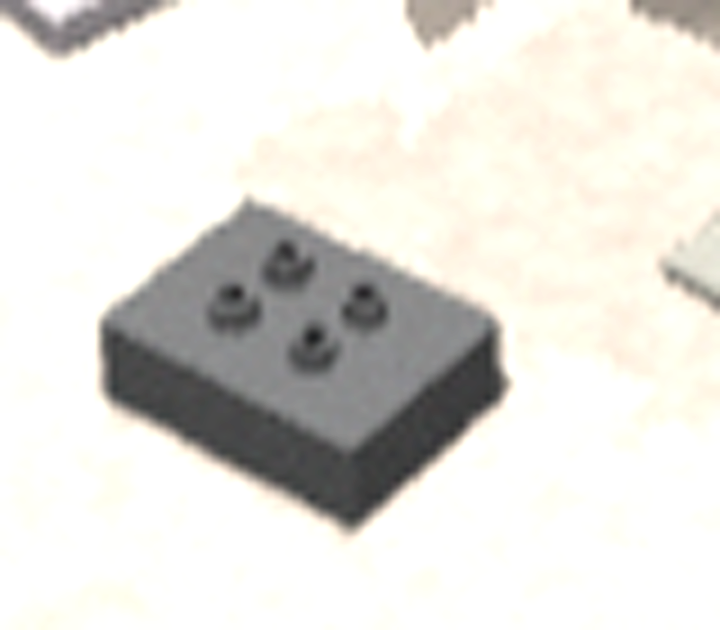

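View pics/top8c.png

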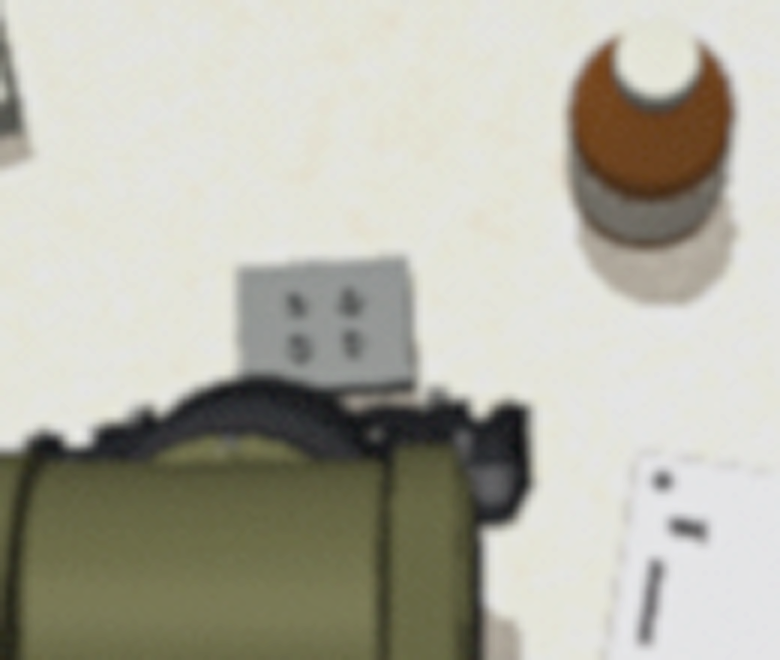

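```bash
python3 - <<'E'
from fit import *
a,b=.024,.032
s=px([[352,448],[105,325],[250,200],[495,325],[350,530],[505,383],[107,397]],280,265,9); sm=[[a,b,.022],[a,-b,.022],[-a,-b,.022],[-a,b,.022],[a,b,0],[-a,b,0],[a,-b,0]]
t=px([[238,268],[407,258],[412,384]],225,140,6); tm=[[a,b,.022],[a,-b,.022],[-a,-b,.022]]
for S in ([('scene',sm,s),('top',tm,t)],[('scene',sm,s)],[('top',tm,t)]): print(fit(S,[.65,.07,.1]))
# predicted from kinematics: lowest edge
z=np.array([.406,.037,-.913]);x=np.array([.909,.083,.408]);T0=np.array([.6517,.0753,.0128])
print('pred mid',T0+.0056*x-.0013*z)
E
```

```text
scene [[-0.1, -0.3], [-0.7, -1.5], [0.4, -1.2], [1.0, -1.2], [0.4, 0.1], [-0.1, 1.7], [-0.3, -0.1]]
top [[-0.8, -0.6], [-0.1, -0.6], [0.2, -0.6]]
[0.65238148 0.07508216 0.08657015]
scene [[0.0, 0.1], [-0.9, -0.9], [0.1, -0.8], [0.9, -1.0], [0.5, 0.5], [-0.2, 1.9], [-0.5, 0.4]]
[0.65334079 0.07569043 0.096767  ]
top [[-0.5, -0.2], [0.2, 0.0], [0.3, 0.1]]
[0.65113142 0.07467576 0.07661615]
pred mid [0.6562626 0.0757167 0.0162717]
```

```bash
python3 - <<'E'
from go import *; from plan import tool
go([.6524,.0755,.15],tool(np.pi/2+.09,0))
E
```

```text
shift units [0.2047, -0.0004, 0.0892] mm [61.4, -0.1, 26.8] rows 1.6
turn units [0.102, -0.1021, -0.4921] deg [18.4, -18.4, -88.6]
```

Request:
send_rows --targets '[0.0073,-0.0073,-0.0352,0,0,0,85,0.0073,-0.0073,-0.0352,0,0,0,85,0.0073,-0.0073,-0.0352,0,0,0,85,0.0073,-0.0073,-0.0352,0,0,0,85,0.0073,-0.0073,-0.0352,0,0,0,85,0.0073,-0.0073,-0.0352,0,0,0,85,0.0073,-0.0073,-0.0352,0,0,0,85,0.0073,-0.0073,-0.0352,0,0,0,85]'

```text
time_s: 10.23
ee_pos: [0.5833, 0.0692, 0.1366]
orientation: [-0.01, 0.867, 0.492, 0.083]
contact_force: [0.1, 0.2, 0.1]
grip_width: 0.0848
```

Request:
send_rows --targets '[0.0073,-0.0073,-0.0352,0,0,0,85,0.0073,-0.0073,-0.0352,0,0,0,85,0.0073,-0.0073,-0.0352,0,0,0,85,0.0073,-0.0073,-0.0352,0,0,0,85,0.0073,-0.0073,-0.0352,0,0,0,85,0.0073,-0.0073,-0.0352,0,0,0,85]'

```text
time_s: 10.73
ee_pos: [0.5822, 0.0681, 0.1241]
orientation: [-0.014, 0.648, 0.761, -0.021]
contact_force: [-0.3, -0.3, 0.1]
grip_width: 0.0847
```

```bash
python3 st.py; python3 - <<'E'
from go import *; from plan import tool
go([.6524,.0755,.09],tool(np.pi/2+.09,0))
E
```

```text
t 10.73 p [0.5822, 0.0681, 0.1241] q [0.0581, 0.5184, 1.4961, -0.011, 1.1763, -0.098] F [-0.3, -0.3, 0.1] w 84.7
xt [-0.16, 0.987, -0.005] yt [0.986, 0.16, -0.05] zt [-0.049, -0.013, -0.999]
shift units [-0.0126, 0.2405, 0.1018] mm [-3.8, 72.1, 30.6] rows 1.9
turn units [-0.0159, 0.0022, 0.0225] deg [-2.9, 0.4, 4.0]
```

Request:
send_rows --targets '[-0.006,0.001,0.008,-0.004,0.1,0.035,85,-0.006,0.001,0.008,-0.004,0.09,0.035,85,-0.004,0,0.006,-0.004,0.055,0.03,85,0,0,0,0,0,0,85]'

```text
time_s: 11.07
ee_pos: [0.656, 0.076, 0.0816]
orientation: [-0.002, 0.671, 0.741, -0.004]
contact_force: [-0.7, 0.5, -1.0]
grip_width: 0.0849
```

```bash
python3 st.py; python3 - <<'E'
from go import *; from plan import tool
go([.6524,.0755,.014],tool(np.pi/2+.09,0))
for n in ('scene','top'):
    i=ctrl.grab_frame(n)[:,:,::-1]; cv2.imwrite(f'pics/{n}9.png',i)
    crop(i,f'pics/{n}9c.png',*((270,220,100,110,7) if n=='scene' else (225,140,130,110,6)))
E
```

```text
t 11.07 p [0.656, 0.076, 0.0816] q [0.0604, 0.701, 1.3081, -0.0017, 1.141, -0.0379] F [-0.7, 0.5, -1.0] w 84.9
xt [-0.099, 0.995, -0.001] yt [0.995, 0.099, -0.009] zt [-0.008, -0.002, -1.0]
shift units [-0.0001, -0.0102, 0.2254] mm [-0.0, -3.1, 67.6] rows 1.6
turn units [-0.0027, 0.0004, 0.0028] deg [-0.5, 0.1, 0.5]
```

View pics/scene9c.png

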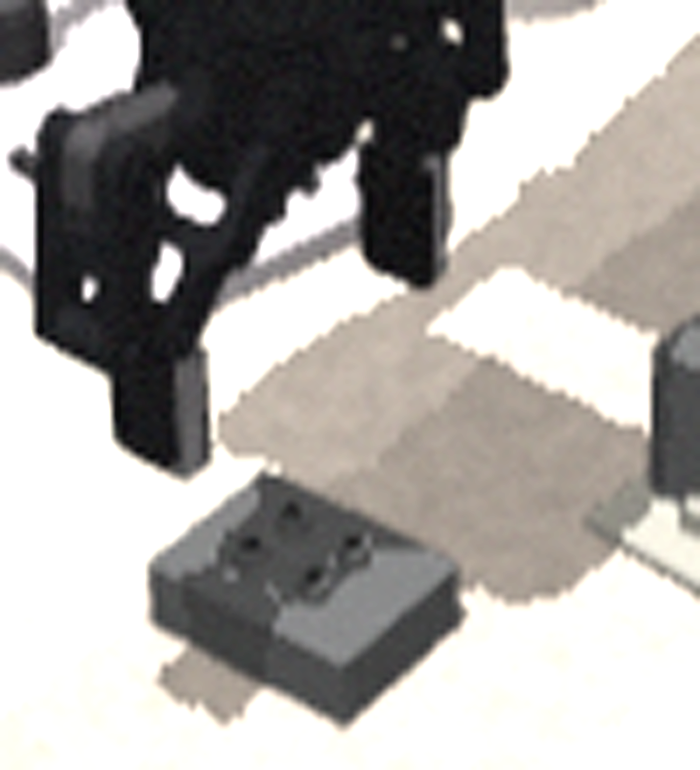

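Request:
send_rows --targets '[-0.001,0,0.001,0,-0.003,0.07,85,-0.001,0,0.001,0,-0.003,0.07,85,-0.001,0,0.001,0,-0.003,0.05,85,0,0,0,0,0,0.02,85,0,0,0,0,0,0,85]'

```text
time_s: 11.58
ee_pos: [0.6494, 0.0754, 0.0185]
orientation: [0.0, 0.674, 0.739, -0.001]
contact_force: [0.1, -0.1, 0.1]
grip_width: 0.085
```

```bash
python3 st.py; python3 - <<'E'
from go import *; from plan import tool
go([.6530,.0755,.013],tool(np.pi/2+.09,0))
E
```

```text
t 11.58 p [0.6494, 0.0754, 0.0185] q [0.0601, 0.7676, 1.3597, -0.0015, 1.0149, -0.0319] F [0.1, -0.1, 0.1] w 85.0
xt [-0.093, 0.996, -0.001] yt [0.996, 0.093, -0.001] zt [-0.001, -0.001, -1.0]
shift units [-0.0009, 0.0119, 0.0184] mm [-0.3, 3.6, 5.5] rows 0.2
turn units [-0.0002, 0.0004, 0.0009] deg [-0.0, 0.1, 0.2]
```

Request:
send_rows --targets '[0,0,0.001,0,0.012,0.018,85,0,0,0,0,0,0,40,0,0,0,0,0,0,40,0,0,0,0,0,0,40,0,0,0,0,0,0,40,0,0,0,0,0,0,40,0,0,0,0,0,0,40,0,0,0,0,0,0,40]' --force 40

```text
time_s: 12.25
ee_pos: [0.655, 0.076, 0.0175]
orientation: [0.002, 0.674, 0.738, 0.001]
contact_force: [-0.7, -0.2, -1.4]
grip_width: 0.0469
```

```bash
python3 st.py
```

```text
t 12.25 p [0.655, 0.076, 0.0175] q [0.0604, 0.7772, 1.3449, -0.0015, 1.0149, -0.029] F [-0.7, -0.2, -1.4] w 46.9
xt [-0.09, 0.996, -0.001] yt [0.996, 0.09, 0.005] zt [0.005, -0.001, -1.0]
```

Request:
send_rows --targets '[0,0,0,0,0,-0.02,40,0,0,0,0,0,-0.05,40,0,0,0,0,0,-0.1,40,0,0,0,0,0,-0.12,40,0,0,0,0,0,-0.1,40,0,0,0,0,0,0,40]'

```text
time_s: 12.75
ee_pos: [0.6533, 0.076, 0.1425]
orientation: [0.001, 0.674, 0.738, 0.0]
contact_force: [1.5, 0.5, 0.3]
grip_width: 0.0469
```

```bash
python3 st.py; python3 - <<'E'
from go import *; from plan import tool
# clamp estimate avg
c=np.array([.5436,-.1228]); y=-.128
pk=c+.04*np.array([-np.sin(y),np.cos(y)]); print('pocket',pk)
go([pk[0],pk[1],.10],tool(np.pi/2+y,0))
for n in ('scene',):
    i=ctrl.grab_frame(n)[:,:,::-1]; cv2.imwrite(f'pics/{n}10.png',i)
    crop(i,f'pics/{n}10c.png',230,150,150,150,5)
E
```

```text
t 12.75 p [0.6533, 0.076, 0.1425] q [0.0606, 0.6229, 1.2845, -0.0013, 1.2327, -0.0292] F [1.5, 0.5, 0.3] w 46.9
xt [-0.09, 0.996, -0.001] yt [0.996, 0.09, 0.001] zt [0.002, -0.001, -1.0]
pocket [ 0.54870603 -0.08312723]
shift units [-0.4967, -0.3952, 0.1418] mm [-149.0, -118.6, 42.5] rows 4.7
turn units [0.0005, 0.0004, 0.0695] deg [0.1, 0.1, 12.5]
```

View pics/scene10c.png

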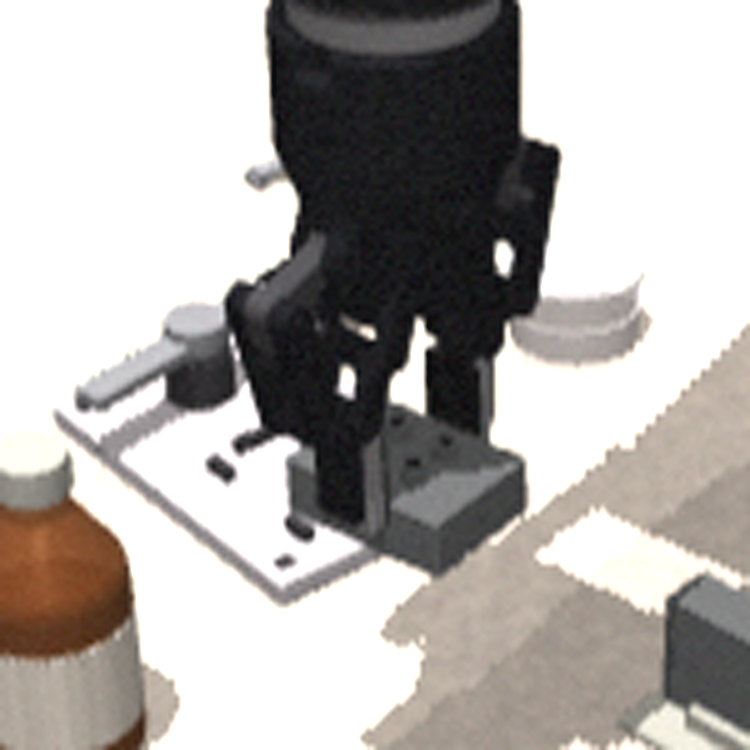

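Request:
send_rows --targets '[0,0,0,0,-0.12,0,40,0,0,0,0,-0.12,0,40,0,0,0,0,-0.1,0,40,0,0,0.014,-0.12,-0.01,0,40,0,0,0.014,-0.12,-0.01,0,40,0,0,0.014,-0.12,-0.01,0,40,0,0,0.014,-0.1,-0.01,0,40,0,0,0,0,0,0,40]'

```text
time_s: 13.47
ee_pos: [0.5339, -0.0745, 0.1366]
orientation: [-0.002, 0.738, 0.675, -0.003]
contact_force: [0.0, -1.0, -0.8]
grip_width: 0.0469
```

```bash
python3 st.py; python3 - <<'E'
from go import *; from plan import tool
y=-.128
go([.5487,-.0831,.07],tool(np.pi/2+y,0))
E
```

```text
t 13.47 p [0.5339, -0.0745, 0.1366] q [-0.2055, 0.3873, 1.6574, -0.0029, 1.1048, -0.1156] F [0.0, -1.0, -0.8] w 46.9
xt [0.088, 0.996, -0.002] yt [0.996, -0.088, -0.008] zt [-0.008, -0.001, -1.0]
shift units [-0.0238, 0.0535, 0.2216] mm [-7.1, 16.1, 66.5] rows 1.6
turn units [-0.0026, 0.0006, 0.0126] deg [-0.5, 0.1, 2.3]
```

Request:
send_rows --targets '[-0.001,0,0.006,-0.012,0.028,0.08,40,-0.001,0,0.006,-0.012,0.026,0.08,40,0,0,0,0,0,0.05,40,0,0,0,0,0,0.0,40,0,0,0,0,0,0.0,40]'

```text
time_s: 13.88
ee_pos: [0.5483, -0.0852, 0.0716]
orientation: [-0.0, 0.752, 0.659, -0.001]
contact_force: [0.1, 0.4, -0.5]
grip_width: 0.0468
```

```bash
python3 st.py; python3 - <<'E'
from go import *; from plan import tool
y=-.128
go([.5487,-.0831,.06],tool(np.pi/2+y,0))
for n in ('scene','top'):
    i=ctrl.grab_frame(n)[:,:,::-1]; cv2.imwrite(f'pics/{n}11.png',i)
    crop(i,f'pics/{n}11c.png',*((230,165,110,110,7) if n=='scene' else (315,190,110,110,7)))
E
```

```text
t 13.88 p [0.5483, -0.0852, 0.0716] q [-0.2195, 0.5065, 1.6567, -0.002, 0.9806, -0.0868] F [0.1, 0.4, -0.5] w 46.8
xt [0.131, 0.991, -0.001] yt [0.991, -0.131, -0.002] zt [-0.002, -0.001, -1.0]
shift units [0.0072, 0.0005, 0.0385] mm [2.2, 0.1, 11.6] rows 0.3
turn units [-0.0007, 0.0005, -0.0011] deg [-0.1, 0.1, -0.2]
```

View pics/scene11c.png

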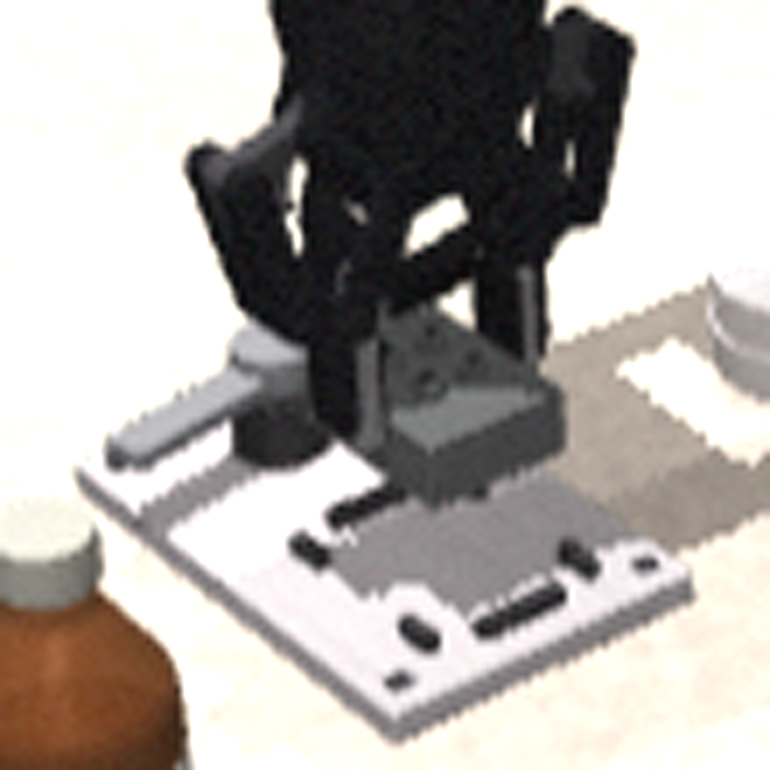

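View pics/top11c.png

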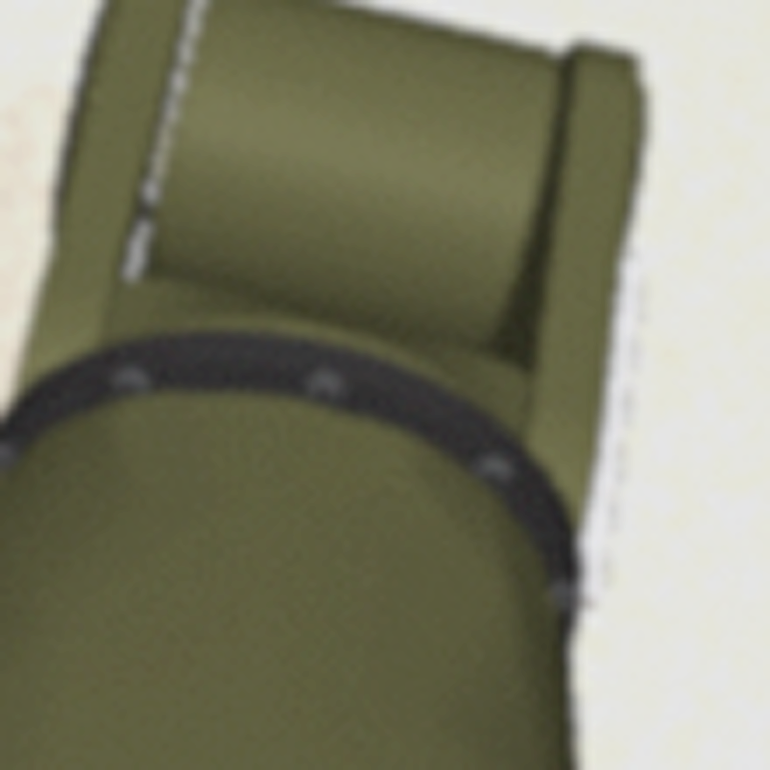

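```bash
python3 - <<'E'
from h import *
i=cv2.imread('pics/scene11.png'); c=cv2.resize(i[205:265,265:325],None,fx=12,fy=12,interpolation=cv2.INTER_CUBIC)
c=cv2.convertScaleAbs(c,alpha=1.6,beta=20); cv2.imwrite('pics/s11d.png',c)
E
```

```text
(no output)
```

View pics/s11d.png

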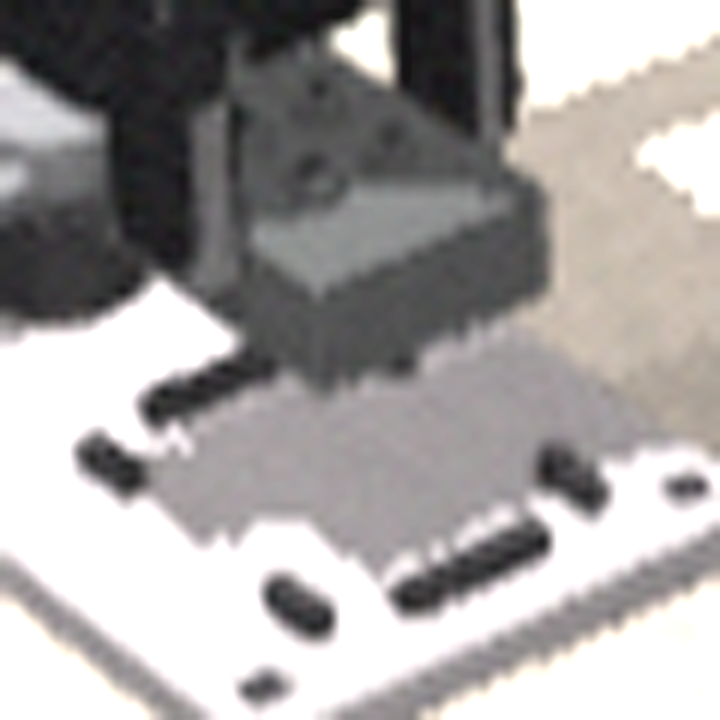

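```bash
python3 - <<'E'
from fit import *
P=lambda a: px(a,265,205,12)
a,b=.024,.032
cu=P([[320,290],[545,190],[322,390],[547,295]])
def f(v):
    m=np.array([[a,b,v[2]+.022],[-a,b,v[2]+.022],[a,b,v[2]],[-a,b,v[2]]]); return (proj('scene',T([v[0],v[1],-.131],m))-cu).ravel()
r=least_squares(f,[.55,-.08,.05]); print('cart free z',r.x,r.fun.round(1))
for zb in (.0541,.0521):
    r=least_squares(lambda v:f([v[0],v[1],zb]),[.55,-.08]); print('cart',zb,r.x,r.fun.round(1))
pu=P([[472,565],[300,605],[112,465],[572,480]])
# corner walls centre: y from 20.5 to 34.5+5? -> use symmetric unknown c
def g(v):
    m=np.array([[0,.037,.016],[.029,v[3],.016],[.029,-v[3],.016],[-.029,v[3],.016]]); return (proj('scene',T(v[:3],m))-pu).ravel()
r=least_squares(g,[.55,-.08,-.13,.028]); print('pocket',r.x,r.fun.round(1))
E
```

```text
cart free z [ 0.52070141 -0.11498432  0.02938177] [-0.1 -0.2 -0.2 -0.1  0.3  0.4 -0.1 -0. ]
cart 0.0541 [ 0.54671173 -0.08731242] [-0.5 -0.3  0.2 -0.5 -0.1  0.7  0.3 -0. ]
cart 0.0521 [ 0.54460736 -0.08955131] [-0.4 -0.3  0.2 -0.5 -0.   0.7  0.3 -0. ]
pocket [ 0.54981186 -0.0822575  -0.13308966  0.02740889] [ 0.   0.1 -0.1  0.1 -0.  -0.1  0.  -0.2]
```

Request:
send_rows --targets '[0,0,0,0.012,0.006,0.03,40,0,0,0,0,0,0.04,40,0,0,0,0,0,0.03,40,0,0,0,0,0,0,40,0,0,0,0,0,0,40]'

```text
time_s: 14.4
ee_pos: [0.5521, -0.0807, 0.0419]
orientation: [0.002, 0.751, 0.66, 0.0]
contact_force: [0.3, -0.0, -0.6]
grip_width: 0.0469
```

```bash
python3 st.py; python3 - <<'E'
from h import *
i=ctrl.grab_frame('scene')[:,:,::-1]; cv2.imwrite('pics/scene12.png',i); c=cv2.resize(i[205:265,260:320],None,fx=12,fy=12,interpolation=cv2.INTER_CUBIC)
c=cv2.convertScaleAbs(c,alpha=1.6,beta=20); cv2.imwrite('pics/s12d.png',c)
E
```

```text
t 14.4 p [0.5521, -0.0807, 0.0419] q [-0.21, 0.5561, 1.6627, -0.002, 0.9196, -0.0793] F [0.3, -0.0, -0.6] w 46.9
xt [0.129, 0.992, -0.002] yt [0.992, -0.129, 0.003] zt [0.003, -0.002, -1.0]
```

View pics/s12d.png

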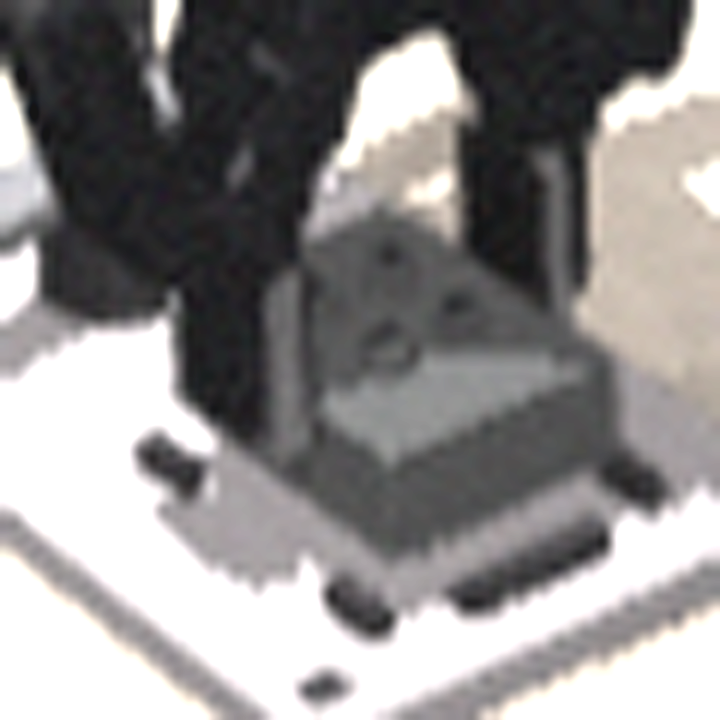

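```bash
cat > rel.py <<'E'
from fit import *
def rel(P,cu,pu,zb,tcp,zw=.0165):
    a,b=.024,.032; cu=P(cu); pu=P(pu)
    def f(v):
        m=np.array([[a,b,zb+.022],[-a,b,zb+.022],[a,b,zb],[-a,b,zb]]); return (proj('scene',T([v[0],v[1],-.13],m))-cu).ravel()
    r=least_squares(f,[.55,-.08]); 
    def g(v):
        m=np.array([[0,.037,zw],[.029,v[3],zw],[.029,-v[3],zw],[-.029,v[3],zw]]); return (proj('scene',T(v[:3],m))-pu).ravel()
    s=least_squares(g,[.55,-.08,-.13,.028])
    print('cart',r.x.round(4),r.fun.round(1),'pocket',s.x.round(4),s.fun.round(1)); d=s.x[:2]-r.x; print('move by',d.round(4),'-> tcp',(np.array(tcp)+d).round(4))
    y=-.13; print('in clamp axes (x,y): cart-pocket', np.round([-(d[0]*np.cos(y)+d[1]*np.sin(y)),-(-d[0]*np.sin(y)+d[1]*np.cos(y))],4))
E
python3 - <<'E'
from rel import *
for zb,zw in ((.0244,.0165),(.0244,.018),(.0234,.0165)):
  rel(lambda a:px(a,260,205,12),[[390,465],[612,365],[392,560],[612,465]],[[535,567],[360,605],[172,465],[635,480]],zb,[.5521,-.0807],zw)
E
```

```text
cart [ 0.5517 -0.0822] [-0.5 -0.2  0.2 -0.7 -0.1  0.9  0.5 -0.1] pocket [ 0.5502 -0.0814 -0.1349  0.0274] [-0.1  0.   0.1  0.2  0.1 -0.1 -0.  -0.1]
move by [-0.0014  0.0007] -> tcp [ 0.5507 -0.08  ]
in clamp axes (x,y): cart-pocket [ 0.0015 -0.0005]
cart [ 0.5517 -0.0822] [-0.5 -0.2  0.2 -0.7 -0.1  0.9  0.5 -0.1] pocket [ 0.5516 -0.0798 -0.1352  0.0274] [-0.1  0.   0.   0.2  0.1 -0.1 -0.  -0.1]
move by [-0.      0.0023] -> tcp [ 0.5521 -0.0784]
in clamp axes (x,y): cart-pocket [ 0.0003 -0.0023]
cart [ 0.5507 -0.0832] [-0.5 -0.2  0.1 -0.7 -0.1  0.9  0.5 -0.1] pocket [ 0.5502 -0.0814 -0.1349  0.0274] [-0.1  0.   0.1  0.2  0.1 -0.1 -0.  -0.1]
move by [-0.0005  0.0018] -> tcp [ 0.5516 -0.0789]
in clamp axes (x,y): cart-pocket [ 0.0007 -0.0017]
```

Request:
send_rows --targets '[0,0,0,0.005,-0.003,0,40,0,0,0,0,0,0.01,40,0,0,0,0,0,0.01,40,0,0,0,0,0,0,40]'

```text
time_s: 14.78
ee_pos: [0.5515, -0.0791, 0.0362]
orientation: [0.002, 0.751, 0.66, 0.001]
contact_force: [0.2, -0.2, -1.2]
grip_width: 0.0467
```

```bash
python3 st.py; python3 - <<'E'
from h import *
i=ctrl.grab_frame('scene')[:,:,::-1]; cv2.imwrite('pics/scene13.png',i); c=cv2.resize(i[205:265,260:320],None,fx=12,fy=12,interpolation=cv2.INTER_CUBIC)
c=cv2.convertScaleAbs(c,alpha=1.6,beta=20); cv2.imwrite('pics/s13d.png',c)
E
```

```text
t 14.78 p [0.5515, -0.0791, 0.0362] q [-0.2074, 0.5636, 1.6674, -0.0021, 0.9063, -0.0766] F [0.2, -0.2, -1.2] w 46.7
xt [0.129, 0.992, -0.002] yt [0.992, -0.129, 0.004] zt [0.004, -0.002, -1.0]
```

View pics/s13d.png

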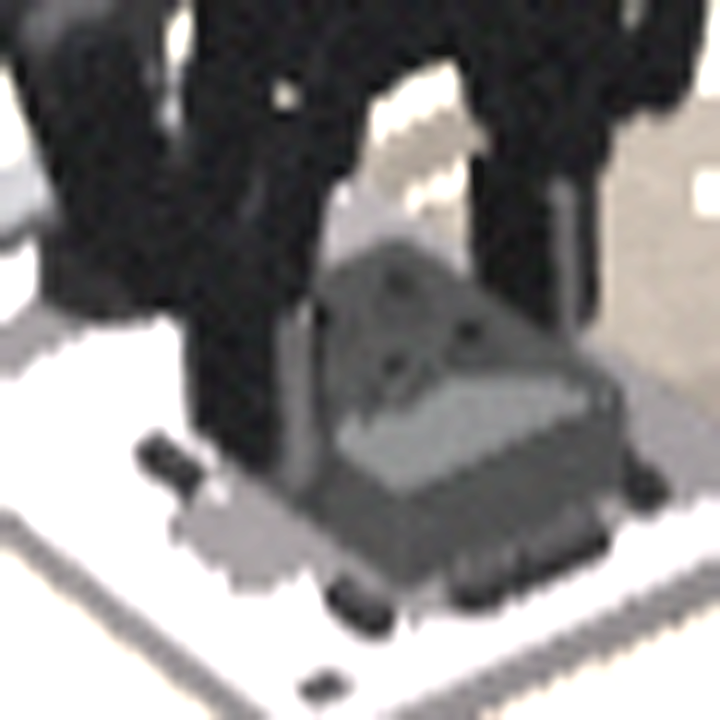

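Request:
send_rows --targets '[0,0,0,0,0,0.01,40,0,0,0,0,0,0.01,40,0,0,0,0,0,0,40]'

```text
time_s: 15.08
ee_pos: [0.5521, -0.08, 0.032]
orientation: [0.003, 0.751, 0.66, 0.001]
contact_force: [-2.5, 3.1, 3.3]
grip_width: 0.0469
```

```bash
python3 st.py; python3 - <<'E'
from h import *
i=ctrl.grab_frame('scene')[:,:,::-1]; cv2.imwrite('pics/scene14.png',i); c=cv2.resize(i[205:265,260:320],None,fx=12,fy=12,interpolation=cv2.INTER_CUBIC)
c=cv2.convertScaleAbs(c,alpha=1.6,beta=20); cv2.imwrite('pics/s14d.png',c)
E
```

```text
t 15.08 p [0.5521, -0.08, 0.032] q [-0.2085, 0.5712, 1.6676, -0.0033, 0.897, -0.0766] F [-2.5, 3.1, 3.3] w 46.9
xt [0.129, 0.992, -0.003] yt [0.992, -0.129, 0.006] zt [0.005, -0.004, -1.0]
```

View pics/s14d.png

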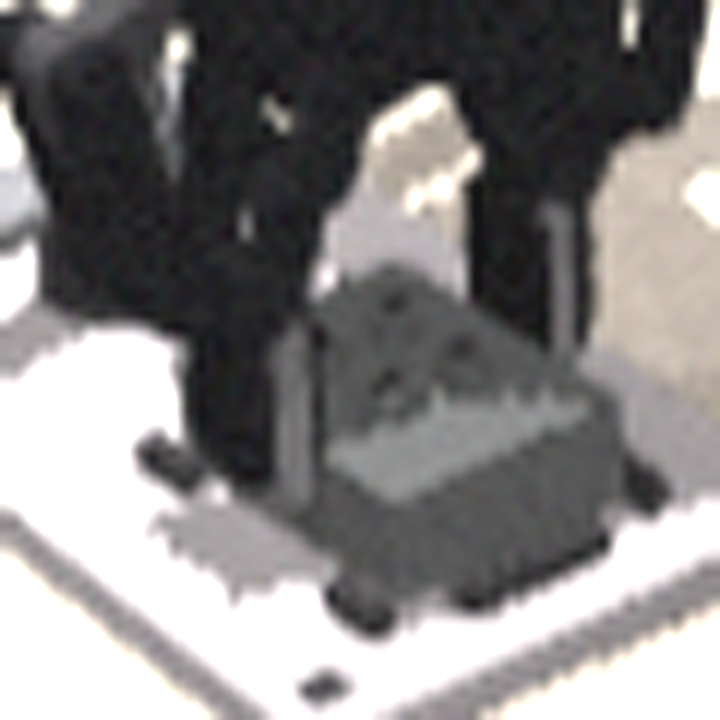

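Request:
send_rows --targets '[0,0,0,0.004,-0.004,0,40,-0.0005,-0.0015,0,0,0,0.006,40,0,0,0,0,0,0,40]'

```text
time_s: 15.38
ee_pos: [0.5517, -0.0793, 0.0316]
orientation: [0.007, 0.752, 0.66, -0.0]
contact_force: [-2.0, 1.4, 4.7]
grip_width: 0.0469
```

```bash
python3 st.py
```

```text
t 15.38 p [0.5517, -0.0793, 0.0316] q [-0.205, 0.5693, 1.6721, -0.0104, 0.8898, -0.0683] F [-2.0, 1.4, 4.7] w 46.9
xt [0.13, 0.991, -0.009] yt [0.991, -0.13, 0.01] zt [0.009, -0.01, -1.0]
```

```bash
python3 - <<'E'
from h import *
i=ctrl.grab_frame('scene')[:,:,::-1]; cv2.imwrite('pics/scene15.png',i); c=cv2.resize(i[215:260,262:322],None,fx=13,fy=13,interpolation=cv2.INTER_CUBIC)
c=cv2.convertScaleAbs(c,alpha=2,beta=30); cv2.imwrite('pics/s15d.png',c)
E
```

```text
(no output)
```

View pics/s15d.png

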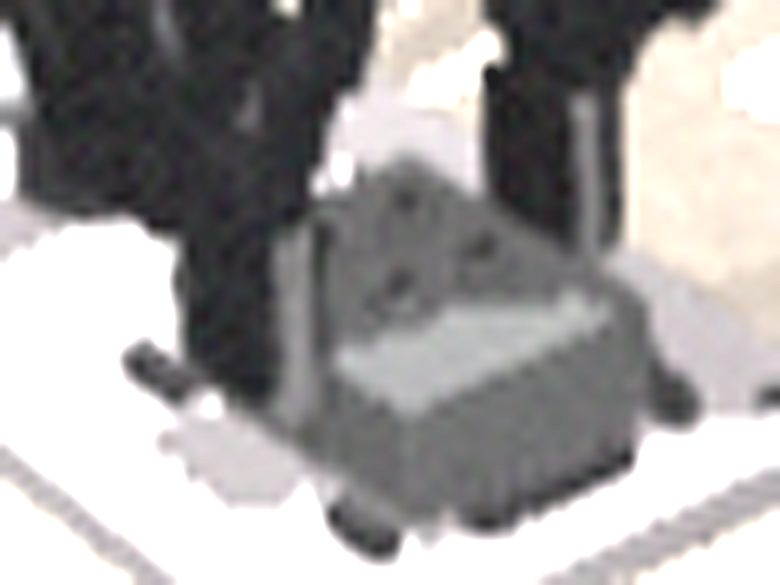

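```bash
python3 - <<'E'
from rel import *
import fit
pu=px([[535,567],[360,605],[172,465],[635,480]],260,205,12)
cu=px([[405,415],[642,303],[405,513],[638,410]],262,215,13)
print(pu.round(1),cu.round(1))
for zb in (.012,.0145,.018):
  for zw in (.0165,.018): rel(lambda a:a,cu,pu,zb,[.5517,-.0793],zw)
# predicted wall px with slab seated: draw overlay
i=cv2.imread('pics/scene15.png'); s=12; x0,y0=255,200
c=cv2.resize(i[y0:y0+65,x0:x0+65],None,fx=s,fy=s,interpolation=cv2.INTER_CUBIC); c=cv2.convertScaleAbs(c,alpha=2,beta=30)
def dr(P,pts,col):
    u=((proj('scene',T(P,pts))-[x0,y0]+.5)*s-.5).astype(int)
    cv2.polylines(c,[u.reshape(-1,1,2)],True,col,1)
P=[.5516,-.0798,-.133]
for z in (.012,.018):
    for (xa,xb,ya,yb) in ((-.0135,.0135,.0345,.0395),(-.0135,.0135,-.0395,-.0345),(.0265,.0315,.0205,.0345),(.0265,.0315,-.0345,-.0205),(-.0315,-.0265,.0205,.0345)):
        dr(P,[[xa,ya,z],[xb,ya,z],[xb,yb,z],[xa,yb,z]],(0,0,255))
for z in (.012,.034): dr(P,[[.024,.032,z],[.024,-.032,z],[-.024,-.032,z],[-.024,.032,z]],(0,200,0))
cv2.imwrite('pics/ov15.png',c)
E
```

```text
[[304.1 251.8]
 [289.5 255. ]
 [273.9 243.3]
 [312.5 244.5]] [[292.7 246.5]
 [310.9 237.8]
 [292.7 254. ]
 [310.6 246.1]]
cart [ 0.5461 -0.0873] [-0.6 -0.4  0.1 -0.6 -0.1  1.   0.7  0. ] pocket [ 0.5502 -0.0814 -0.1349  0.0274] [-0.1  0.   0.1  0.2  0.1 -0.1 -0.  -0.1]
move by [0.0041 0.0059] -> tcp [ 0.5558 -0.0734]
in clamp axes (x,y): cart-pocket [-0.0033 -0.0064]
cart [ 0.5461 -0.0873] [-0.6 -0.4  0.1 -0.6 -0.1  1.   0.7  0. ] pocket [ 0.5516 -0.0798 -0.1352  0.0274] [-0.1  0.   0.   0.2  0.1 -0.1 -0.  -0.1]
move by [0.0055 0.0075] -> tcp [ 0.5572 -0.0718]
in clamp axes (x,y): cart-pocket [-0.0045 -0.0081]
cart [ 0.5485 -0.0847] [-0.7 -0.4  0.1 -0.7 -0.1  1.   0.7  0. ] pocket [ 0.5502 -0.0814 -0.1349  0.0274] [-0.1  0.   0.1  0.2  0.1 -0.1 -0.  -0.1]
move by [0.0017 0.0033] -> tcp [ 0.5534 -0.076 ]
in clamp axes (x,y): cart-pocket [-0.0012 -0.0035]
cart [ 0.5485 -0.0847] [-0.7 -0.4  0.1 -0.7 -0.1  1.   0.7  0. ] pocket [ 0.5516 -0.0798 -0.1352  0.0274] [-0.1  0.   0.   0.2  0.1 -0.1 -0.  -0.1]
move by [0.0031 0.0049] -> tcp [ 0.5548 -0.0744]
in clamp axes (x,y): cart-pocket [-0.0024 -0.0052]
cart [ 0.552 -0.081] [-0.7 -0.4  0.2 -0.7 -0.2  1.1  0.8  0. ] pocket [ 0.5502 -0.0814 -0.1349  0.0274] [-0.1  0.   0.1  0.2  0.1 -0.1 -0.  -0.1]
move by [-0.0018 -0.0004] -> tcp [ 0.5499 -0.0797]
in clamp axes (x,y): cart-pocket [0.0017 0.0006]
cart [ 0.552 -0.081] [-0.7 -0.4  0.2 -0.7 -0.2  1.1  0.8  0. ] pocket [ 0.5516 -0.0798 -0.1352  0.0274] [-0.1  0.   0.   0.2  0.1 -0.1 -0.  -0.1]
move by [-0.0003  0.0012] -> tcp [ 0.5514 -0.0781]
in clamp axes (x,y): cart-pocket [ 0.0005 -0.0012]
```

View pics/ov15.png

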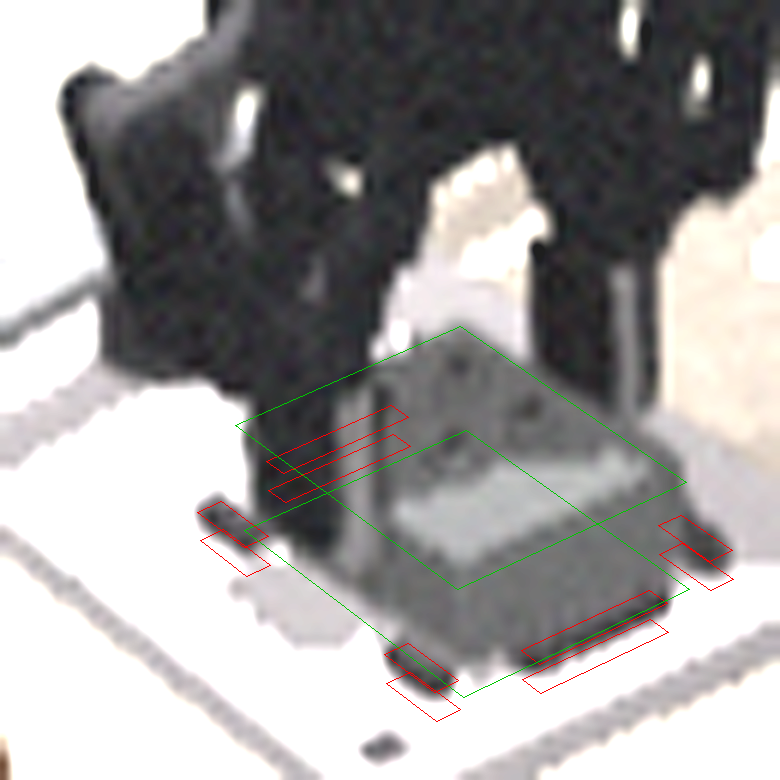

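Request:
send_rows --targets '[0,0,0,0,0,-0.02,40,-0.002,-0.003,0,-0.008,-0.009,0,40,-0.001,0,0,0,0,0,40,0,0,0,0,0,0,40]'

```text
time_s: 15.77
ee_pos: [0.5482, -0.081, 0.0376]
orientation: [0.014, 0.751, 0.66, -0.001]
contact_force: [1.2, -0.3, -1.1]
grip_width: 0.0468
```

```bash
python3 st.py; cat > ov.py <<'E'
from rel import *
def ov(n,P,C=None,zb=None):
    i=ctrl.grab_frame('scene')[:,:,::-1]; cv2.imwrite(f'pics/scene{n}.png',i); s=12; x0,y0=258,208
    c=cv2.resize(i[y0:y0+60,x0:x0+65],None,fx=s,fy=s,interpolation=cv2.INTER_CUBIC); c=cv2.convertScaleAbs(c,alpha=2,beta=30)
    def dr(P,pts,col):
        u=((proj('scene',T(P,pts))-[x0,y0]+.5)*s-.5).astype(int)
        cv2.polylines(c,[u.reshape(-1,1,2)],True,col,1)
    for z in (.012,.018):
        for (xa,xb,ya,yb) in ((-.0135,.0135,.0345,.0395),(-.0135,.0135,-.0395,-.0345),(.0265,.0315,.0205,.0345),(.0265,.0315,-.0345,-.0205),(-.0315,-.0265,.0205,.0345)):
            dr(P,[[xa,ya,z],[xb,ya,z],[xb,yb,z],[xa,yb,z]],(0,0,255))
    if C is not None:
        for z in (zb,zb+.022): dr(C,[[.024,.032,z],[.024,-.032,z],[-.024,-.032,z],[-.024,.032,z]],(0,200,0))
    cv2.imwrite(f'pics/ov{n}.png',c)
E
python3 -c "
from ov import *
o=ctrl.observe()['ee_pos']; ov(16,[.5488,-.083,-.133],[o[0]-.0004,o[1]-.0015,-.131],o[2]-.0155)"
```

```text
t 15.77 p [0.5482, -0.081, 0.0376] q [-0.2053, 0.5494, 1.6875, -0.0229, 0.8834, -0.0612] F [1.2, -0.3, -1.1] w 46.8
xt [0.13, 0.991, -0.019] yt [0.991, -0.129, 0.02] zt [0.017, -0.022, -1.0]
```

View pics/ov16.png

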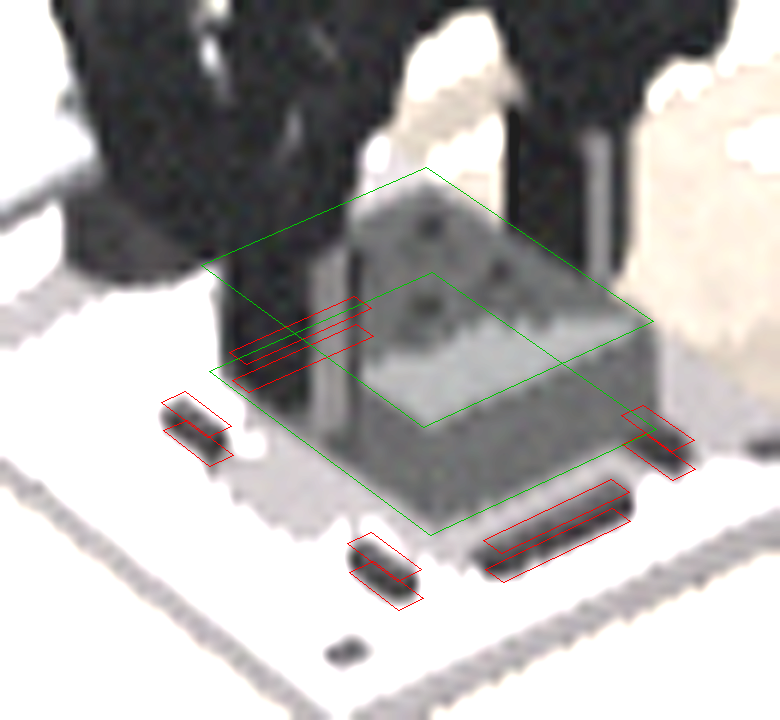

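```bash
python3 - <<'E'
from go import *; from plan import tool
go([.5492,-.0815,.0376],tool(np.pi/2-.131,0))
E
```

```text
shift units [-0.0011, 0.004, -0.0004] mm [-0.3, 1.2, -0.1] rows 0.0
turn units [0.0062, 0.0061, 0.0004] deg [1.1, 1.1, 0.1]
```

Request:
send_rows --targets '[0.003,0.003,0,-0.001,0.003,0,40,0.003,0.003,0,0,0,0,40,0,0,0,0,0,0,40,0,0,0,0,0,0,40]'

```text
time_s: 16.15
ee_pos: [0.5489, -0.0814, 0.037]
orientation: [-0.001, 0.751, 0.66, 0.0]
contact_force: [-0.3, -0.1, -0.3]
grip_width: 0.047
```

```bash
python3 st.py; python3 -c "
from ov import *
o=ctrl.observe()['ee_pos']; ov(17,[.5486,-.0832,-.133],[o[0]-.0004,o[1]-.0015,-.131],o[2]-.0155)"
```

```text
t 16.15 p [0.5489, -0.0814, 0.037] q [-0.214, 0.5609, 1.6697, 0.0024, 0.9133, -0.0858] F [-0.3, -0.1, -0.3] w 47.0
xt [0.129, 0.992, 0.002] yt [0.992, -0.129, -0.002] zt [-0.002, 0.002, -1.0]
```

View pics/ov17.png

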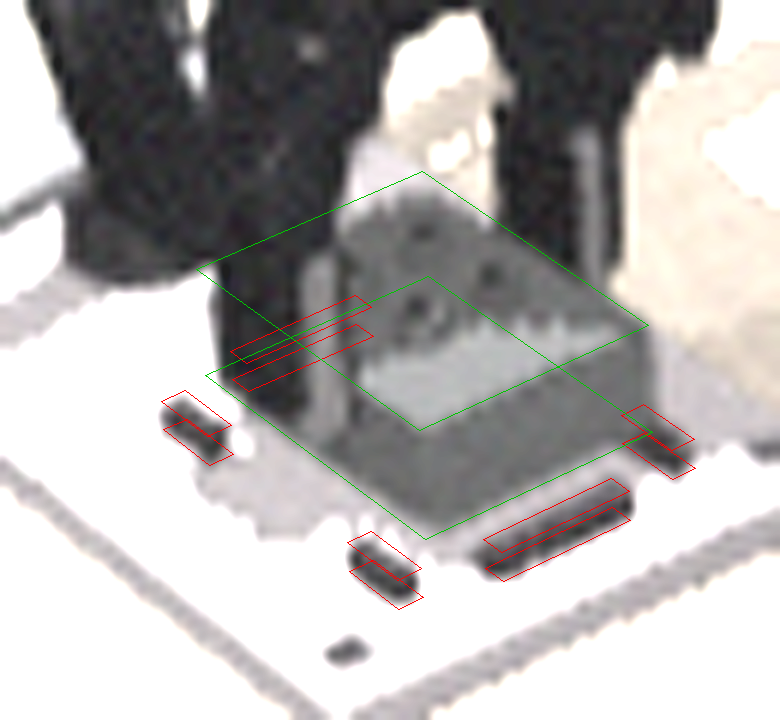

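Request:
send_rows --targets '[0,0,0,0,0,0.01,40,0,0,0,0,0,0.01,40,0,0,0,0,0,0,40]'

```text
time_s: 16.45
ee_pos: [0.5489, -0.0815, 0.0304]
orientation: [-0.001, 0.751, 0.66, 0.0]
contact_force: [0.3, -0.6, -0.3]
grip_width: 0.0471
```

```bash
python3 st.py; python3 -c "
from ov import *
o=ctrl.observe()['ee_pos']; ov(18,[.5486,-.0832,-.133],[.5486,-.0832,-.133],.012)"
```

```text
t 16.45 p [0.5489, -0.0815, 0.0304] q [-0.2141, 0.5717, 1.6716, 0.002, 0.9002, -0.0856] F [0.3, -0.6, -0.3] w 47.1
xt [0.129, 0.992, 0.002] yt [0.992, -0.129, -0.002] zt [-0.002, 0.002, -1.0]
```

View pics/ov18.png

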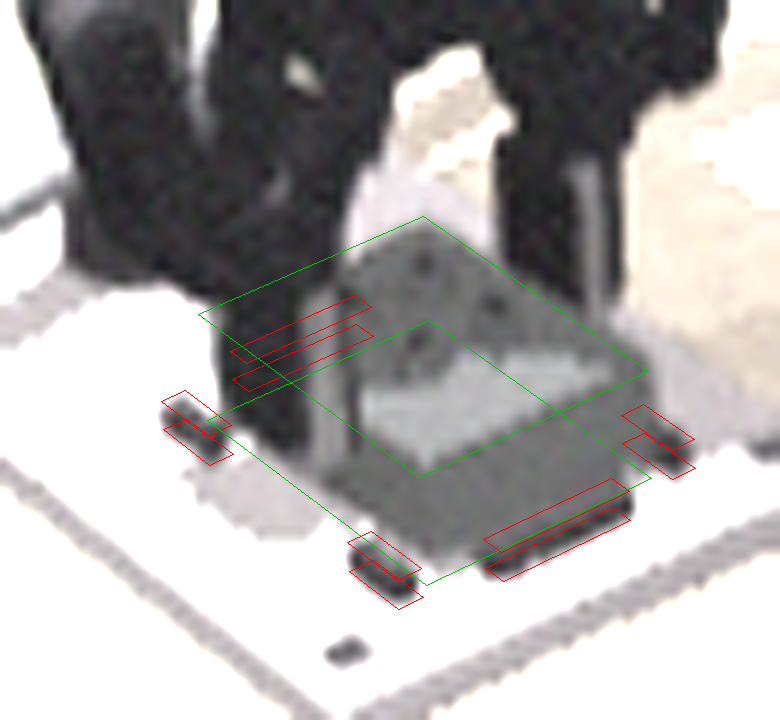

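Request:
send_rows --targets '[0,0,0,0,0,0.008,40,0,0,0,0,0,0.005,40,0,0,0,0,0,0,40]'

```text
time_s: 16.75
ee_pos: [0.5498, -0.081, 0.0281]
orientation: [-0.001, 0.751, 0.66, 0.001]
contact_force: [-1.3, -3.1, 0.1]
grip_width: 0.0469
```

```bash
python3 st.py; python3 -c "
from ov import *
o=ctrl.observe()['ee_pos']; ov(19,[.5486,-.0832,-.133],[.5486,-.0832,-.133],.012)"
```

```text
t 16.75 p [0.5498, -0.081, 0.0281] q [-0.2131, 0.576, 1.6713, 0.0028, 0.8942, -0.0854] F [-1.3, -3.1, 0.1] w 46.9
xt [0.129, 0.992, 0.002] yt [0.992, -0.129, 0.0] zt [0.001, 0.002, -1.0]
```

View pics/ov19.png

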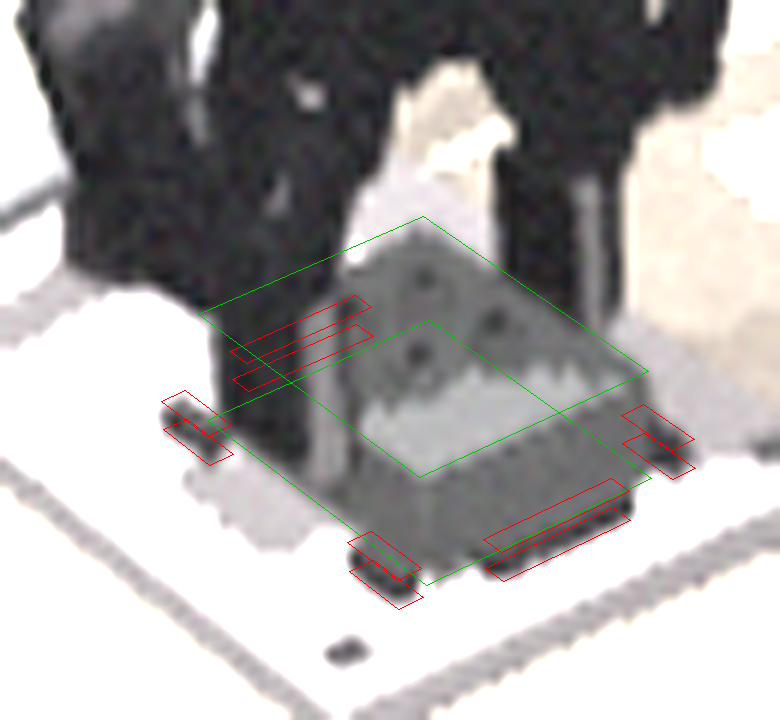

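Request:
send_rows --targets '[0,0,0,-0.003,-0.001,0.003,40,0,0,0,0,0,0,52,0,0,0,0,0,0,60,0,0,0,0,0,0,70,0,0,0,0,0,0,80,0,0,0,0,0,0,80,0,0,0,0,0,0,80]'

```text
time_s: 17.38
ee_pos: [0.5497, -0.0813, 0.0273]
orientation: [-0.0, 0.751, 0.66, 0.002]
contact_force: [0.2, 0.9, 0.2]
grip_width: 0.0803
```

```bash
python3 st.py; python3 -c "
from ov import *
o=ctrl.observe()['ee_pos']; ov(20,[.5486,-.0832,-.133],[.5486,-.0832,-.133],.012)"
```

```text
t 17.38 p [0.5497, -0.0813, 0.0273] q [-0.2141, 0.577, 1.6722, 0.0039, 0.8913, -0.0872] F [0.2, 0.9, 0.2] w 80.3
xt [0.129, 0.992, 0.003] yt [0.992, -0.129, 0.001] zt [0.002, 0.003, -1.0]
```

View pics/ov20.png

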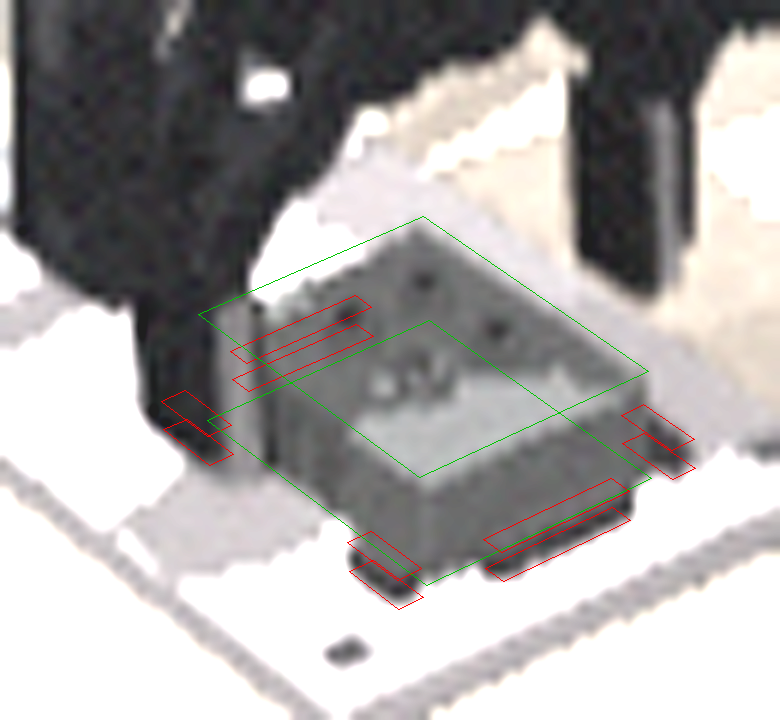

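```bash
python3 - <<'E'
from h import *
for k,n in ((20,'a'),(12,'b')):
    i=cv2.imread(f'pics/scene{k}.png').astype(float); c=i[225:262,270:322]
    c=np.clip(255*(c/140)**.6,0,255).astype(np.uint8)
    cv2.imwrite(f'pics/z{n}.png',cv2.resize(c,None,fx=15,fy=15,interpolation=cv2.INTER_NEAREST))
E
```

```text
(no output)
```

View pics/za.png

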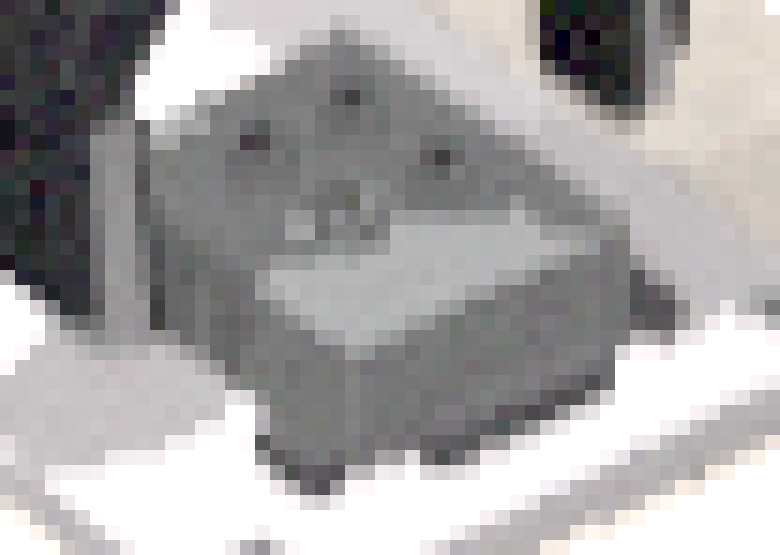

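View pics/zb.png

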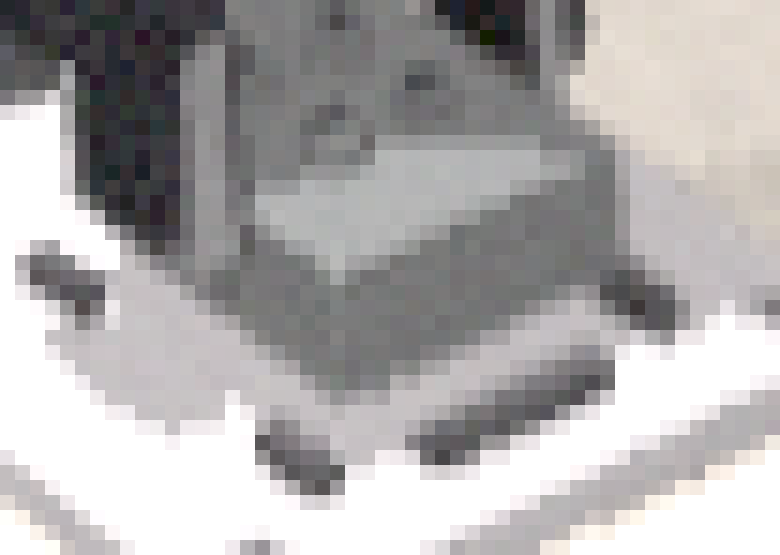

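Request:
send_rows --targets '[0,0,0,0,0,-0.05,85,0,0,0,0,0,-0.1,85,0,0,0,0,0,-0.13,85,0,0,0,0.1,-0.03,-0.08,85,0,0,0,0.13,-0.03,0,85,0,0,0,0.13,-0.03,0,85,0,0,0,0.13,-0.03,0,85,0,0,0,0.13,-0.03,0,85]'

```text
time_s: 18.1
ee_pos: [0.5287, 0.109, 0.1412]
orientation: [-0.001, 0.755, 0.656, 0.002]
contact_force: [0.8, -0.0, -0.0]
grip_width: 0.0854
```

```bash
python3 st.py; python3 - <<'E'
from h import *
for n,(a,b,w,h) in (('scene',(262,205,65,60)),('top',(325,212,60,50))):
    i=ctrl.grab_frame(n)[:,:,::-1]; cv2.imwrite(f'pics/{n}21.png',i)
    c=i[b:b+h,a:a+w].astype(float); c=np.clip(255*(c/(140 if n=='scene' else 200))**.6,0,255).astype(np.uint8)
    cv2.imwrite(f'pics/{n}21z.png',cv2.resize(c,None,fx=12,fy=12,interpolation=cv2.INTER_CUBIC))
E
```

```text
t 18.1 p [0.5287, 0.109, 0.1412] q [0.1338, 0.3777, 1.6587, 0.0042, 1.1025, 0.2724] F [0.8, -0.0, -0.0] w 85.4
xt [0.14, 0.99, 0.004] yt [0.99, -0.14, 0.002] zt [0.002, 0.004, -1.0]
```

View pics/scene21z.png

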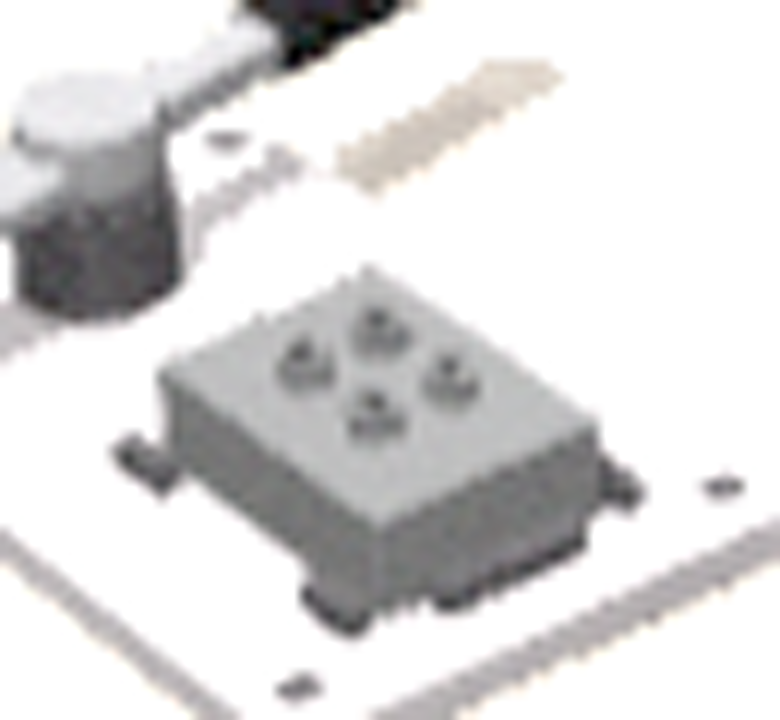

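View pics/top21z.png

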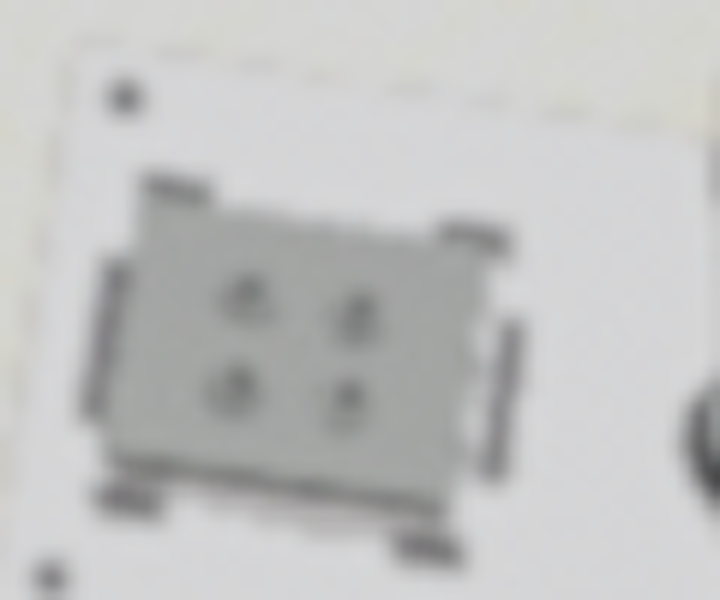

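```bash
python3 - <<'E'
from fit import *
a,b=.024,.032
su=px([[368,268],[163,372],[380,525],[597,418]],262,205,12); sm=np.array([[-a,-b],[a,-b],[a,b],[-a,b]])
tu=px([[143,200],[490,252],[110,455],[450,498]],325,212,12); tm=np.array([[a,b],[a,-b],[-a,b],[-a,-b]])
# walls for bias calibration: in scene via earlier estimate, top walls
def pts(v,m,h=.022):
    # v: x,y,yaw,z(bottom mid),pitch (+y up), roll(+x up)
    P=np.c_[m,np.full(len(m),h)]; Rm=R.from_euler('ZXY',[v[2],v[4],-v[5]])
    return Rm.apply(P)+[v[0],v[1],v[3]]
for name,cams in (('scene',1),('top',2),('both',3)):
  for z,pt in ((.012,0),(.015,.094)):
    def f(w):
        v=[w[0],w[1],w[2],z,pt,0]; r=[]
        if cams&1: r.append((proj('scene',pts(v,sm))-su).ravel())
        if cams&2: r.append((proj('top',pts(v,tm))-tu).ravel())
        return np.concatenate(r)
    r=least_squares(f,[.55,-.08,-.13]); print(name,z,pt,r.x.round(4),'cost',round(r.cost,2),r.fun.round(1))
def f(w):
    return (proj('scene',pts([w[0],w[1],w[2],.013,w[3],w[4]],sm))-su).ravel()
r=least_squares(f,[.55,-.08,-.13,0,0]); print('free tilt scene',r.x.round(3),r.fun.round(2))
E
```

```text
scene 0.012 0 [ 0.5513 -0.0798 -0.1058] cost 0.9 [ 0.3 -0.2 -1.  -0.3  0.1  0.3  0.7  0.1]
scene 0.015 0.094 [ 0.5547 -0.0744 -0.1289] cost 2.58 [ 0.8  1.1 -0.9  0.7 -0.5 -0.8  0.6 -0.9]
top 0.012 0 [ 0.5484 -0.0824 -0.119 ] cost 1.19 [-0.3 -0.5  0.2 -0.6 -0.7  0.2  0.7  0.9]
top 0.015 0.094 [ 0.5482 -0.0803 -0.1092] cost 1.19 [-0.3 -0.6  0.  -0.5 -0.5  0.2  0.7  0.9]
both 0.012 0 [ 0.5493 -0.0818 -0.1134] cost 3.87 [ 0.5 -0.9 -0.9 -1.2 -0.  -0.5  0.6 -0.7 -0.7 -0.8 -0.1 -1.1 -0.9 -0.1
  0.5  0.4]
both 0.015 0.094 [ 0.55   -0.0789 -0.1179] cost 12.44 [ 0.7 -0.6 -0.8 -0.9 -0.2 -2.7  0.6 -2.8 -0.8 -1.6 -0.5 -1.2 -1.1 -0.8
 -0.   0.2]
free tilt scene [ 0.552 -0.078 -0.113  0.022 -0.005] [ 0.44  0.05 -0.99 -0.05 -0.09  0.09  0.64 -0.18]
```

Request:
send_rows --targets '[0,0,0,-0.12,-0.017,0,0,0,0,0,-0.12,-0.017,0,0,0,0,0,-0.12,-0.017,0,0,0,0,0,-0.12,-0.017,0,0,0,0,0,-0.12,-0.017,0,0,0,0,0,-0.12,-0.017,0,0,0,0,0,-0.12,-0.017,0,0,0,0,0,0,0,0,0]' --force 60

```text
time_s: 18.87
ee_pos: [0.4562, -0.141, 0.1394]
orientation: [-0.001, 0.75, 0.662, 0.002]
contact_force: [0.5, 0.9, 0.7]
grip_width: -0.0001
```

```bash
python3 st.py; python3 - <<'E'
from go import *; from plan import tool
go([.456,-.134,.038],tool(np.pi/2-.131,0))
i=ctrl.grab_frame('scene')[:,:,::-1]; cv2.imwrite('pics/scene22.png',i); crop(i,'pics/s22c.png',220,100,140,170,4.5)
E
```

```text
t 18.87 p [0.4562, -0.141, 0.1394] q [-0.3789, 0.253, 1.8319, 0.0056, 1.0555, -0.2568] F [0.5, 0.9, 0.7] w -0.1
xt [0.124, 0.992, 0.004] yt [0.992, -0.124, 0.002] zt [0.003, 0.004, -1.0]
shift units [0.0216, -0.0045, 0.3382] mm [6.5, -1.3, 101.5] rows 2.4
turn units [0.0008, -0.0014, 0.002] deg [0.1, -0.3, 0.4]
```

View pics/s22c.png

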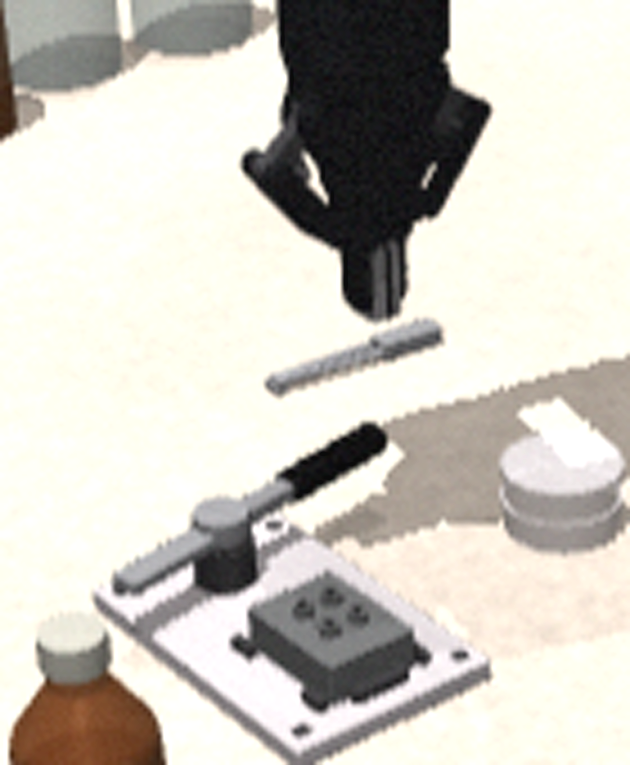

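Request:
send_rows --targets '[0,0,0,0.03,-0.004,0.08,0,0,0,0,0,0,0.1,0,0,0,0,0,0,0.09,0,0,0,0,0,0,0.06,0,0,0,0,0,0,0,0]'

```text
time_s: 19.33
ee_pos: [0.4586, -0.129, 0.0386]
orientation: [0.002, 0.751, 0.661, 0.004]
contact_force: [-0.5, 0.8, 0.2]
grip_width: 0.0006
```

```bash
python3 st.py; python3 - <<'E'
from go import *
# arc path
C=np.array([.538,-.1658])
y=-.131
for th in np.arange(.2,1.66,.12):
    al=np.pi+y+th; t=np.array([-np.sin(al),np.cos(al)]); d=.009+.011*abs(t[1])+.0145*abs(t[0])
    P=C+.08*np.array([np.cos(al),np.sin(al)])-d*t; print(round(th,2),P.round(4))
E
```

```text
t 19.33 p [0.4586, -0.129, 0.0386] q [-0.3541, 0.4178, 1.8982, 0.0079, 0.819, -0.2323] F [-0.5, 0.8, 0.2] w 0.6
xt [0.127, 0.992, 0.004] yt [0.992, -0.127, 0.008] zt [0.008, 0.003, -1.0]
0.2 [ 0.4567 -0.1504]
0.32 [ 0.4552 -0.1587]
0.44 [ 0.4545 -0.1674]
0.56 [ 0.4548 -0.1763]
0.68 [ 0.4562 -0.1854]
0.8 [ 0.4587 -0.1945]
0.92 [ 0.4624 -0.2035]
1.04 [ 0.4674 -0.2122]
1.16 [ 0.4735 -0.2204]
1.28 [ 0.4809 -0.2278]
1.4 [ 0.4893 -0.2344]
1.52 [ 0.4987 -0.2399]
1.64 [ 0.509  -0.2442]
```

Request:
send_rows --targets '[0,0,0,-0.034,0.002,0,0,0,0,0,-0.034,0.002,0,0,0,0,0,-0.034,0.002,0,0,0,0,0,-0.03,0.004,0,0,0,0,0,-0.03,0.006,0,0,0,0,0,-0.03,0.008,0,0,0,0,0,-0.03,0.01,0,0]'

```text
time_s: 19.92
ee_pos: [0.462, -0.2015, 0.0429]
orientation: [0.003, 0.75, 0.662, 0.005]
contact_force: [-0.3, 2.5, -1.0]
grip_width: 0.0
```

```bash
python3 st.py; python3 - <<'E'
from go import *
i=ctrl.grab_frame('scene')[:,:,::-1]; cv2.imwrite('pics/scene23.png',i); crop(i,'pics/s23c.png',220,140,120,130,5.5)
E
```

```text
t 19.92 p [0.462, -0.2015, 0.0429] q [-0.4876, 0.4569, 1.8223, 0.0102, 0.8531, -0.3696] F [-0.3, 2.5, -1.0] w 0.0
xt [0.124, 0.992, 0.004] yt [0.992, -0.124, 0.011] zt [0.012, 0.003, -1.0]
```

View pics/s23c.png

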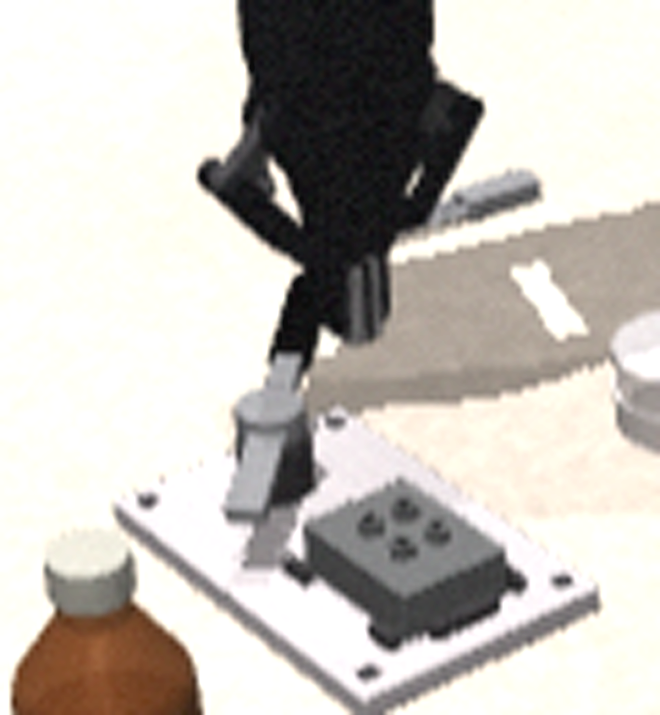

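Request:
send_rows --targets '[0,0,0,-0.029,0.023,0.007,0,0,0,0,-0.029,0.023,0.007,0,0,0,0,-0.02,0.029,0.003,0,0,0,0,-0.02,0.029,0.003,0]'

```text
time_s: 20.3
ee_pos: [0.49, -0.239, 0.0381]
orientation: [0.004, 0.751, 0.661, 0.005]
contact_force: [-0.9, 1.4, 0.7]
grip_width: 0.0002
```

```bash
python3 st.py; python3 - <<'E'
from go import *
i=ctrl.grab_frame('scene')[:,:,::-1]; cv2.imwrite('pics/scene24.png',i); crop(i,'pics/s24c.png',220,140,120,130,5.5)
E
```

```text
t 20.3 p [0.49, -0.239, 0.0381] q [-0.5243, 0.5368, 1.7066, 0.0096, 0.8882, -0.4032] F [-0.9, 1.4, 0.7] w 0.2
xt [0.127, 0.992, 0.003] yt [0.992, -0.127, 0.012] zt [0.012, 0.001, -1.0]
```

View pics/s24c.png

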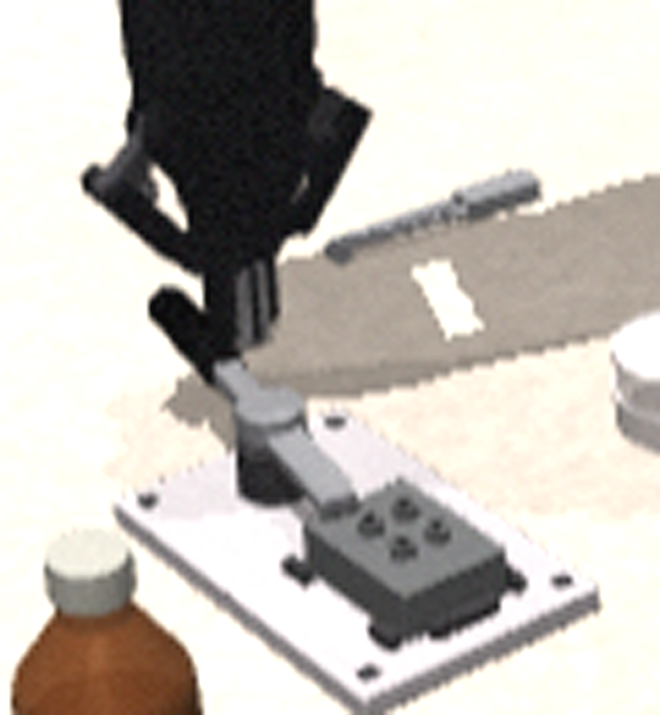

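Request:
send_rows --targets '[0,0,0,-0.008,0.03,0,0,0,0,0,-0.005,0.025,0,0,0,0,0,0,0.015,0,0,0,0,0,0,0,0,0]'

```text
time_s: 20.68
ee_pos: [0.5047, -0.2464, 0.0375]
orientation: [-0.005, 0.751, 0.66, -0.0]
contact_force: [-4.9, 0.6, 5.0]
grip_width: -0.0004
```

```bash
python3 st.py; python3 - <<'E'
from go import *
i=ctrl.grab_frame('scene')[:,:,::-1]; cv2.imwrite('pics/scene25.png',i); crop(i,'pics/s25c.png',220,160,110,110,6)
E
```

```text
t 20.68 p [0.5047, -0.2464, 0.0375] q [-0.5206, 0.5752, 1.644, 0.0034, 0.9324, -0.3948] F [-4.9, 0.6, 5.0] w -0.4
xt [0.128, 0.992, 0.006] yt [0.992, -0.128, -0.008] zt [-0.007, 0.007, -1.0]
```

View pics/s25c.png

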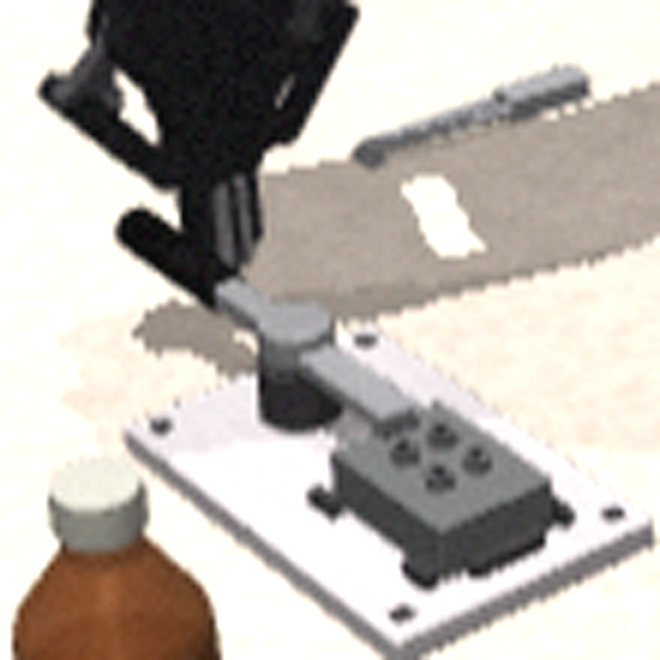

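Request:
send_rows --targets '[0,0,0,0,0.02,0,0,0,0,0,0,0.02,0,0,0,0,0,0,0.02,0,0]'

```text
time_s: 20.98
ee_pos: [0.5065, -0.2468, 0.0369]
orientation: [-0.023, 0.751, 0.66, -0.012]
contact_force: [-64.8, 11.9, 49.6]
grip_width: -0.0
```

```bash
python3 st.py
```

```text
t 20.98 p [0.5065, -0.2468, 0.0369] q [-0.5154, 0.5977, 1.6084, -0.0086, 0.9874, -0.3825] F [-64.8, 11.9, 49.6] w -0.0
xt [0.128, 0.992, 0.013] yt [0.991, -0.127, -0.051] zt [-0.049, 0.019, -0.999]
```

Request:
send_rows --targets '[0,0,0,0,-0.03,0,0,0,0,0,0,-0.05,0,0,0,0,0,0,-0.06,-0.03,0,0,0,0,0,0,-0.1,0,0,0,0,0,-0.06,-0.12,0,0,0,0,0,-0.06,-0.12,0,0,0,0,0,-0.1,-0.1,0,0,0,0,0,0,0,0]'

```text
time_s: 21.65
ee_pos: [0.4015, -0.2358, 0.1883]
orientation: [-0.026, 0.751, 0.66, -0.015]
contact_force: [-0.4, 0.0, 0.3]
grip_width: 0.0002
```

```bash
python3 st.py; python3 - <<'E'
from h import *
for n,(a,b,w,h,s) in (('scene',(215,170,115,100,6)),('top',(315,205,105,105,6))):
    i=ctrl.grab_frame(n)[:,:,::-1]; cv2.imwrite(f'pics/{n}26.png',i); crop(i,f'pics/{n}26c.png',a,b,w,h,s)
E
```

```text
t 21.65 p [0.4015, -0.2358, 0.1883] q [-0.6014, 0.1954, 1.7773, -0.0171, 1.2269, -0.4671] F [-0.4, 0.0, 0.3] w 0.2
xt [0.128, 0.992, 0.012] yt [0.99, -0.127, -0.059] zt [-0.057, 0.02, -0.998]
```

View pics/scene26c.png

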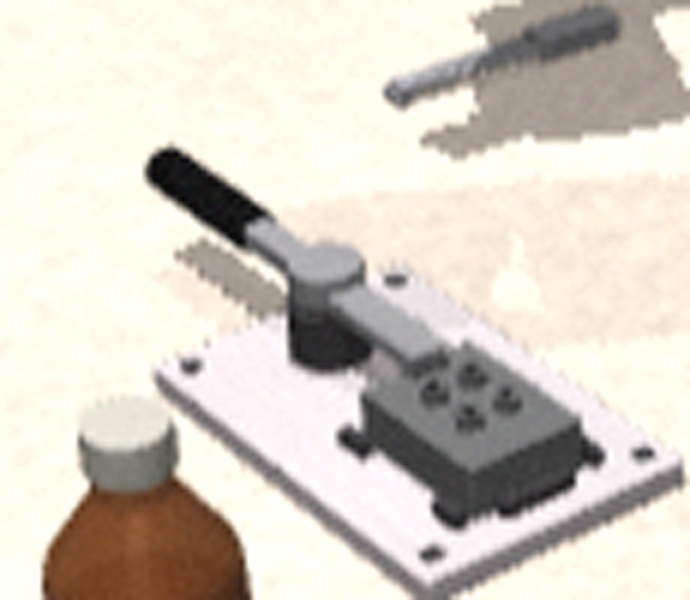

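View pics/top26c.png

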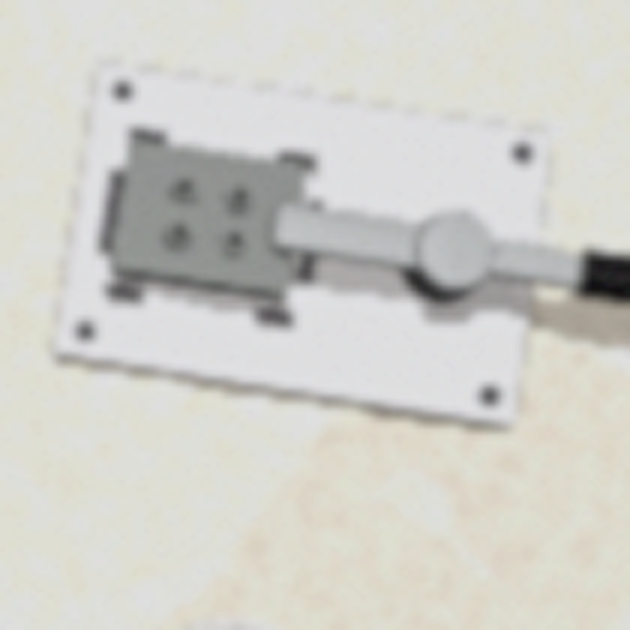

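```bash
python3 - <<'E'
from fit import *
from scipy.ndimage import map_coordinates
a=cv2.imread('pics/top0.png')[:,:,1].astype(float); b=cv2.imread('pics/top21.png')[:,:,1].astype(float)
s=np.arange(-.046,.0461,.001)
def prof(img,axis):
    out=[]
    for w in np.linspace(-.009,.009,7):
        P=np.c_[np.full_like(s,w),s,np.full_like(s,.018)]
        u=proj('top',T([.5479,-.0838,-.1245],P)); out.append(map_coordinates(img,[u[:,1],u[:,0]],order=1))
    return np.mean(out,0)
pa,pb=prof(a,0),prof(b,0)
for k in range(len(s)):
    if abs(s[k])>.026: print(round(s[k]*1000),pa[k].round(),pb[k].round())
# lever angle
i=cv2.imread('pics/top26.png'); crop(i,'pics/t26d.png',370,220,90,60,8)
E
```

```text
-46 128.0 149.0
-45 128.0 149.0
-44 127.0 148.0
-43 124.0 144.0
-42 118.0 138.0
-41 107.0 126.0
-40 93.0 111.0
-39 79.0 95.0
-38 68.0 82.0
-37 65.0 78.0
-36 74.0 85.0
-35 87.0 96.0
-34 101.0 107.0
-33 114.0 114.0
-32 122.0 113.0
-31 126.0 108.0
-30 128.0 104.0
-29 129.0 100.0
-28 129.0 97.0
-27 128.0 97.0
26 128.0 98.0
27 128.0 98.0
28 129.0 98.0
29 128.0 98.0
30 127.0 97.0
31 123.0 95.0
32 116.0 90.0
33 106.0 83.0
34 92.0 76.0
35 78.0 71.0
36 70.0 72.0
37 70.0 81.0
38 80.0 95.0
39 94.0 112.0
40 108.0 127.0
41 118.0 138.0
42 125.0 145.0
43 128.0 148.0
44 129.0 149.0
45 128.0 149.0
46 127.0 148.0
```

View pics/t26d.png

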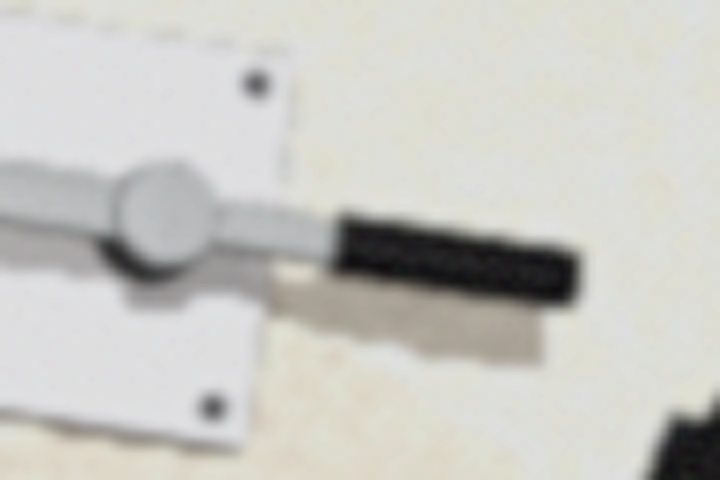

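```bash
python3 - <<'E'
from go import *; from plan import tool
go([.5532,-.0498,.10],tool(np.pi/2-.131,0))
from fit import px
hub=back('top',px([[165,215]],370,220,8),.051)[0]; tip=back('top',px([[578,278]],370,220,8),.0415)[0]
d=tip-hub; print(hub,tip,np.hypot(*d[:2]), 'lever', np.arctan2(d[1],d[0])+2*np.pi-np.pi+.128)
E
```

```text
shift units [0.6742, 0.4353, 0.2635] mm [202.3, 130.6, 79.0] rows 6.1
turn units [-0.0199, -0.0045, 0.0009] deg [-3.6, -0.8, 0.2]
[ 0.53593636 -0.16711978  0.051     ] [ 0.52322634 -0.27787945  0.0415    ] 0.11148654454378704 lever 1.5845429191282419
```

Request:
send_rows --targets '[-0.004,-0.001,0,0.1,0.065,0,0,-0.004,-0.001,0,0.1,0.065,0,0,-0.004,-0.001,0,0.1,0.065,0.02,0,-0.004,-0.001,0,0.1,0.065,0.05,0,-0.004,-0.001,0,0.1,0.065,0.06,0,0,0,0,0.1,0.065,0.06,0,0,0,0,0.07,0.04,0.06,0,0,0,0,0,0,0,0]'

```text
time_s: 22.42
ee_pos: [0.562, -0.0446, 0.0931]
orientation: [-0.001, 0.752, 0.659, -0.002]
contact_force: [-0.2, 0.8, -0.6]
grip_width: 0.0002
```

```bash
python3 st.py; python3 - <<'E'
from go import *; from plan import tool
go([.5532,-.0498,.052],tool(np.pi/2-.131,0))
E
```

```text
t 22.42 p [0.562, -0.0446, 0.0931] q [-0.1432, 0.4933, 1.617, -0.0024, 1.0364, -0.0094] F [-0.2, 0.8, -0.6] w 0.2
xt [0.132, 0.991, -0.002] yt [0.991, -0.132, -0.005] zt [-0.005, -0.001, -1.0]
shift units [-0.0209, -0.0261, 0.1372] mm [-6.3, -7.8, 41.1] rows 1.0
turn units [-0.0016, 0.0006, -0.0005] deg [-0.3, 0.1, -0.1]
```

Request:
send_rows --targets '[-0.001,0,0,-0.021,-0.026,0.03,0,-0.001,0,0,0,0,0.05,0,0,0,0,0,0,0.04,0,0,0,0,0,0,0.0,0,0,0,0,0,0,0.0,0]'

```text
time_s: 22.83
ee_pos: [0.5517, -0.0474, 0.0473]
orientation: [-0.003, 0.751, 0.661, -0.004]
contact_force: [0.4, 0.4, -0.0]
grip_width: 0.0003
```

```bash
python3 st.py; python3 - <<'E'
from h import *
for n,(a,b,w,h,s) in (('scene',(255,180,75,85,8)),):
    i=ctrl.grab_frame(n)[:,:,::-1]; cv2.imwrite(f'pics/{n}27.png',i); crop(i,f'pics/{n}27c.png',a,b,w,h,s)
E
```

```text
t 22.83 p [0.5517, -0.0474, 0.0473] q [-0.1508, 0.5458, 1.664, -0.003, 0.9422, -0.0213] F [0.4, 0.4, -0.0] w 0.3
xt [0.127, 0.992, -0.002] yt [0.992, -0.127, -0.01] zt [-0.011, -0.001, -1.0]
```

View pics/scene27c.png

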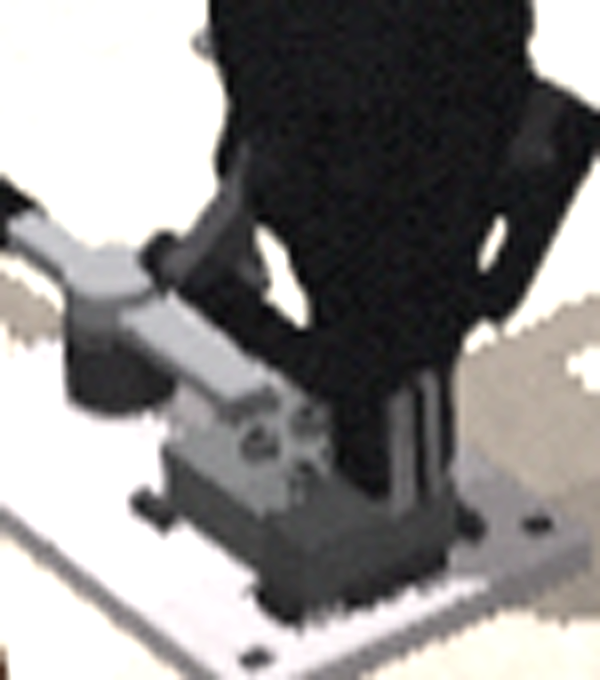

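Request:
send_rows --targets '[0,0,0,0,0,0.006,0,0,0,0,0,0,0,0]'

```text
time_s: 23.05
ee_pos: [0.552, -0.0477, 0.046]
orientation: [-0.003, 0.751, 0.66, -0.004]
contact_force: [0.1, -0.2, 0.1]
grip_width: 0.0003
```

Request:
send_rows --targets '[0,0,0,0,0,0.006,0,0,0,0,0,0,0,0]'

```text
time_s: 23.22
ee_pos: [0.5525, -0.0479, 0.045]
orientation: [-0.002, 0.751, 0.66, -0.004]
contact_force: [-0.4, 0.4, -0.9]
grip_width: -0.0001
```

Request:
send_rows --targets '[0,0,0,0,0,0.006,0,0,0,0,0,0,0,0]'

```text
time_s: 23.38
ee_pos: [0.5528, -0.048, 0.0437]
orientation: [-0.002, 0.751, 0.66, -0.003]
contact_force: [0.8, -0.1, -0.2]
grip_width: 0.0
```

Request:
send_rows --targets '[0,0,0,0,0,0.004,0,0,0,0,0,0,0,0]'

```text
time_s: 23.55
ee_pos: [0.5529, -0.0481, 0.0427]
orientation: [-0.002, 0.751, 0.66, -0.003]
contact_force: [-1.0, 0.5, -0.1]
grip_width: 0.0002
```

Request:
send_rows --targets '[0,0,0,0,0,0.004,0,0,0,0,0,0,0,0]'

```text
time_s: 23.72
ee_pos: [0.5533, -0.0481, 0.0422]
orientation: [-0.001, 0.751, 0.66, -0.003]
contact_force: [0.4, -1.0, 0.0]
grip_width: 0.0001
```

Request:
send_rows --targets '[0,0,0,0,0,-0.05,0,0,0,0,0,0,-0.1,0,0,0,0,0,0,-0.13,0,0,0,0,0.1,-0.03,-0.08,0,0,0,0,0.13,-0.04,0,0,0,0,0,0.13,-0.04,0,0,0,0,0,0.1,-0.04,0,0,0,0,0,0,0,0,0]'

```text
time_s: 24.38
ee_pos: [0.526, 0.0987, 0.1556]
orientation: [-0.002, 0.753, 0.658, -0.002]
contact_force: [-0.5, -0.0, 0.8]
grip_width: 0.0002
```

```bash
python3 st.py; python3 - <<'E'
from h import *
for n,(a,b,w,h,s) in (('scene',(0,0,640,480,1.2)),('top',(315,205,105,105,6))):
    i=ctrl.grab_frame(n)[:,:,::-1]; cv2.imwrite(f'pics/{n}28.png',i); crop(i,f'pics/{n}28c.png',a,b,w,h,s)
E
```

```text
t 24.38 p [0.526, 0.0987, 0.1556] q [0.1166, 0.3539, 1.6546, 0.0012, 1.1378, 0.2501] F [-0.5, -0.0, 0.8] w 0.2
xt [0.134, 0.991, -0.0] yt [0.991, -0.134, -0.005] zt [-0.005, 0.001, -1.0]
```

View pics/scene28c.png

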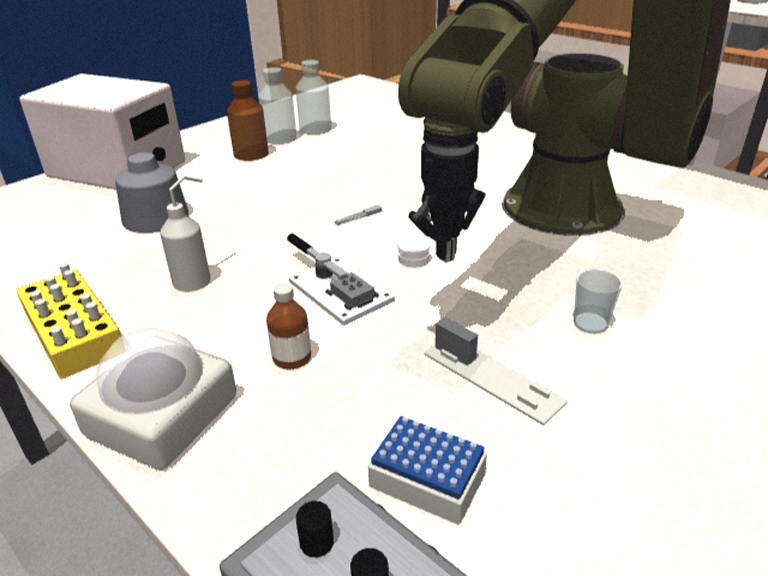

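View pics/top28c.png

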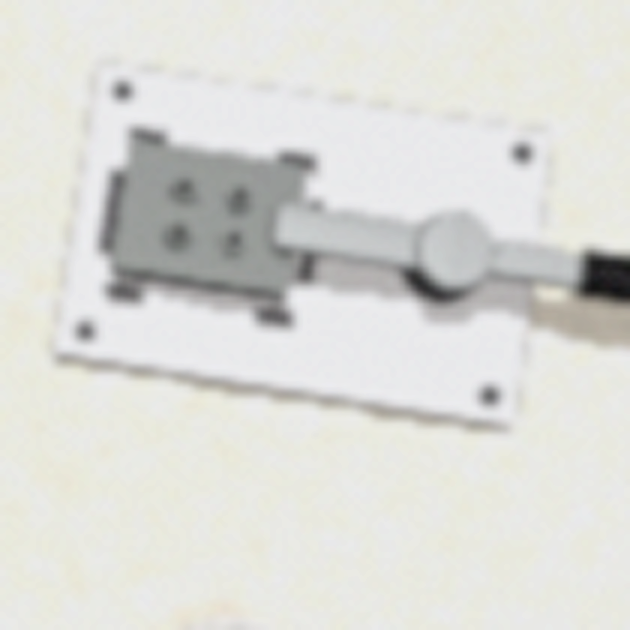

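The scene picture shows the blank still in the rack at about (455,342) and every bystander standing. The top picture shows the cartridge in the pocket with the tongue over its near end at about (290,228), and the gripper well clear.

```bash
python3 -c "
from workcell import ctrl
print(ctrl.hand_in())"
```

```text
the job is handed in; nothing more can be done
None
```

I took the cartridge out of the rack, laid it ports up on the bare bench at about (0.65, 0.075), and let go. I then picked it up again across its width, set it in the clamp's pocket, let go, and pushed the lever to its end stop. I handed the job in at about 24.5 s with the gripper well clear. The hand-in gives no verdict.

**What the last checks showed**
- **Lever:** the top picture puts it at 1.58 rad, so it is at the stop. The tongue passed over the cartridge without touching it.
- **Cartridge position:** it lies about 2.3 mm toward the +y wall, inside the 2.5 mm play. The two cameras disagreed by 2–3 mm on its absolute position.
- **Cartridge seating:** the shut fingertips came down to about 34 mm over its +y end without touching it, so that end is not resting on the wall. The tilt fitted from the scene picture is about 0.02 rad, but that fit is loose.
- **Blank and bystanders:** they look undisturbed in the final scene picture; I did not measure them.

**What went wrong on the way**
- **First try at the pocket:** the cartridge caught on the walls and tilted slightly in the grip. I lifted it, shifted it 2–3 mm and lowered it again.
- **Lever end stop:** I pushed too far, and the wrist force reached about 82 N in all (limit 120 N). Only the fingers touched the grip, so I do not think the 40 N limit on the arm and gripper body applied, but I could not confirm that.

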